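# Lay out a timed sample run beside the slide box

### The arm

A 6-joint arm with a two-finger parallel gripper is mounted at the origin on a cart in front of the work surface, level with it; the furniture and walls round the work are solid. World frame = base frame: x ahead of the robot, y to its left, z up, the work surface at z = 0. Lengths are in m, angles in rad, forces in N, time in s.
With the tool pointing down it reaches from about 0.25 to 0.725 m from the base axis. Payload 9.7 kg.
Tool frame: the origin (TCP) lies at the very end of the fingers, on their centre line; the grasp point (between the pads) lies 19 mm behind it (grip_point_offset is the distance from the TCP to the grasp point, in m); z points along the fingers, y is the direction in which the jaws open and shut (so a half turn about z gives the same grasp; the last joint's range is limited). The gripper opens to 85 mm and grips with 20 to 120 N. Pads are 22 mm wide; open, the fingers measure 114 mm over their backs; the gripper's body (76 mm by 85 mm) begins 54 mm behind the grasp point. The pads swing forward as they close: fully open they stand 13 mm farther back than shut.
Start: joints at [0, 0.087, 0.176, 1.66, 0, 1.571], TCP at [0.55, -0, 0.231] pointing down, gripper open.
Joint ranges: [-3.13, 3.13], [-0.85, 1.81], [-1.15, 1.24], [-2.2, 2.28], [-1.44, 1.52], [-3.14, 3.14]. Speed limits (rad/s): [2.22, 2.22, 2.57, 3.14, 3.14, 3.14].

### API

Orientations are given as a unit quaternion [w, x, y, z].
In Python, from bench import state, read_camera, finish_job, grip_point_offset gives the robot as it stands.
- The arm moves only by the tool drive_tool, never from a script. Its argument "rows" is a list of rows, each an object of numbers: "x", "y", "z": the shift along the tool's x, y, z in mm; "roll": the turn about the tool's z in rad; "hand": the opening, from 0 (shut) to 1 (fully open). In form: [{"x": .., "y": .., "z": .., "roll": .., "hand": ..}, ...]. A call has 1 to 20 rows; each row shifts and turns the commanded pose from where the row before left it, along the tool's axes as they then stand; what a row does not reach is not made up. A row lasts 1/10 s, in which the tool goes at most 50 mm and 8.59 degrees, less where a joint would pass 70% of its speed; a pose out of reach is approached as far as the arm can. A call with a gripper value outside its range is refused whole. The fingers move at their own pace and stop on an object; "squeeze" is the grip in N (left out, the last holds). Time passes only in rows, so rows that do not move let the fingers close. It gives the time, the measured TCP pose, the force and the opening at its end, in the units of the state.
- state(): the state, without advancing time (a new reading comes with each control period).
- read_camera(name): name is "scene" or "side" or "wrist"; returns a dict with "pixels" (384x512x3 uint8, red, green, blue), "depth" (384x512 float32, m along the optical axis (not along the pixel's ray), 0 where there is no reading), "vfov" (degrees; the focal length in pixels is half the picture's height over the tangent of half this angle, whatever the lens; pixels are square), "cx", "cy" (the principal point, pixels), "distortion" ([k1, k2, p1, p2, k3] as OpenCV has them; the pictures are not rectified), "pose" (4x4, takes a point from camera to world coordinates). Camera axes: x right, y down, z forward; pixel columns grow to the right and rows downward; lengths in m; the calibration is good to about 2 mm. A picture is of the moment at which its call begins.
- finish_job(): hands the job in, once; it reports no verdict.
The state is a dict: "time": time; "qpos": joint angles; "joint_vel": joint speeds; "tau": joint torques, N m; "position": TCP position; "tcp_rot": TCP orientation; "force": force on the tool from outside, world axes, zero at the start; "torque": the same for the moment, N m; "opening": opening from 0.0 (shut) to 1.0 (fully open).
Only numpy, scipy, OpenCV 4.12 (cv2) and the standard library are available. Lean on these libraries where they do the work, as an engineer would, in place of code of your own. Each camera call takes 0.05 s, during which the arm holds its last target.

### The job

Lay out the sample run on the grey mat, using the bottles, vial and timer that stand about on the open table near the robot (not the bottles in the far left corner): on the row of three coasters, counting from the slide box, stand the blue-capped bottle first, then the green-capped, then the yellow-capped, and stand the brown vial on the coaster behind the green one (the side away from the robot). Lay the timer flat, keys up, in the middle of the slide box's lid. Everything stands upright in the middle of its place; do not tip any bottle over, and leave the small beaker on the mat where it is.

Things in the scene. Friction and masses are not known exactly. Their poses are not given: they have to be found in the camera images.
- bottle_blue: Clear bottle with a blue cap: 30 mm across, 116 mm tall; the cap is the top 18 mm, 27 mm across, and can be gripped. Origin: centre of its underside, z up along the bottle. Round, loose, starts upright on the open table, in front of the mat or to its right (a look-alike in the far left corner of the table is fixed and no part of the job).
- bottle_green: Clear bottle with a green cap: 28 mm across, 119 mm tall; the cap is the top 18 mm, 24 mm across, and can be gripped. Origin: centre of its underside, z up along the bottle. Round, loose, starts upright on the open table, in front of the mat or to its right (a look-alike in the far left corner of the table is fixed and no part of the job).
- bottle_yellow: Clear bottle with a yellow cap: 27 mm across, 109 mm tall; the cap is the top 18 mm, 24 mm across, and can be gripped. Origin: centre of its underside, z up along the bottle. Round, loose, starts upright on the open table, in front of the mat or to its right (a look-alike in the far left corner of the table is fixed and no part of the job).
- brown_vial: Brown vial with a black cap: 38 mm across, 99 mm tall; the cap is the top 18 mm, 31 mm across, and can be gripped. Origin: centre of its underside, z up along the bottle. Round, loose, starts upright on the open table, in front of the mat or to its right (a look-alike in the far left corner of the table is fixed and no part of the job).
- timer: White bench timer with a display and three red keys on top, lying flat on the table: 62 mm (its x) by 64 mm (its y), 16 mm high at the sides (19 mm over the keys), loose. Origin: centre of its underside, z up. Grip it by its sides, low down.
- coaster_white: White round flat coaster, 64 mm across, 5 mm thick, fixed on the grey mat, with a printed ring for centring. Origin: centre of its underside; its top is 5 mm above. Which of the four places it lies at changes from run to run.
- coaster_black: Black round flat coaster, 64 mm across, 5 mm thick, fixed on the grey mat, with a printed ring for centring. Origin: centre of its underside; its top is 5 mm above. Which of the four places it lies at changes from run to run.
- coaster_cork: Brown cork round flat coaster, 64 mm across, 5 mm thick, fixed on the grey mat, with a printed ring for centring. Origin: centre of its underside; its top is 5 mm above. Which of the four places it lies at changes from run to run.
- coaster_red: Red round flat coaster, 64 mm across, 5 mm thick, fixed on the grey mat, with a printed ring for centring. Origin: centre of its underside; its top is 5 mm above. Which of the four places it lies at changes from run to run. The four places: three in a straight row, 100 mm apart, and a fourth 95 mm behind the middle one, on the side away from the robot.
- slide_box: Grey shut slide box, fixed on the mat at one end (left or right, it changes) of the row of three coasters, its centre 110 mm from that of the end coaster: 71 mm (x) by 98 mm (y, along the row), flat lid 37 mm above its origin. Origin: centre of its underside; x points away from the robot, square to the row (towards the side where the fourth coaster lies), z up.
- small_beaker: Bystander: small clear beaker, 48 mm across, 58 mm tall, loose, on the mat at the other end of the row. Origin: centre of its underside. Not to be moved.
Mind the look-alikes: they are no part of the job. What is shaped like the bottle_yellow but pink is not meant. Leave any pink look-alike of the brown_vial alone.

How it is judged:
By the outcome, as a careful person would: the job done as asked, in the order asked, and still so for the second after the job is handed in, with the robot touching nothing.
It also fails if it takes over 131 s, if anything falls off the work surface, if the arm or the gripper's body presses on something with over 40 N, if the wrist force passes 120 N, or if a joint passes its speed limit or range.

## Working session

There is one attempt and no reset: what is moved stays moved. The work goes in short steps, Python scripts to look and compute and a tool call to move; the robot and the scene stay as the last step left them, time stands still between calls to the robot, and variables do not carry over. Pictures are saved under pics/ and viewed, and the job is handed in when it is done.

Besides the shell and the picture viewer there is one more tool, called after ">>>" as name(argument=value, ...) on one line, values as JSON. drive_tool: Moves the arm, as the interface text tells. Its arguments: {"type":"object","properties":{"rows":{"type":"array","items":{"type":"object","properties":{"x":{"type":"number"},"y":{"type":"number"},"z":{"type":"number"},"roll":{"type":"number"},"hand":{"type":"number"}}}},"squeeze":{"type":"number"}},"required":["rows"]}

```bash
mkdir -p pics; ls
python3 - <<'E'
from bench import state, read_camera, grip_point_offset
import cv2,pickle
s=state();print(s, grip_point_offset)
for n in ["scene","side","wrist"]:
    c=read_camera(n);pickle.dump(c,open(f"{n}0.pkl","wb"))
    cv2.imwrite(f"pics/{n}0.png",cv2.cvtColor(c["pixels"],cv2.COLOR_RGB2BGR))
    print(n,c["vfov"],c["cx"],c["cy"],c["distortion"],c["pose"].round(3).tolist())
E
```

```text
pics
{'time': 0.0, 'qpos': array([2.52832855e-05, 8.74436901e-02, 1.75113327e-01, 1.65983510e+00,
       2.97921345e-05, 1.57082839e+00]), 'joint_vel': array([ 0.00034645, -0.00039868, -0.00018196,  0.00060841, -0.00175558,
       -0.00131358]), 'tau': array([ 7.68234549e-04, -5.20392072e+01,  4.64802504e+01,  1.63646933e-02,
        2.23589603e-05, -6.77332673e-05]), 'position': array([5.49747243e-01, 2.23901748e-05, 2.30581423e-01]), 'tcp_rot': array([-4.94582110e-04,  7.07109020e-01,  7.07104211e-01, -4.73543654e-04]), 'force': array([-0.69710536,  0.12586543,  0.12059481]), 'torque': array([-0.0174398 , -0.01245011, -0.00698841]), 'opening': 1.0031764629293654} 0.0187
scene 54.19953001806428 255.4800915611167 193.17040283794088 [0.03191487 0.         0.         0.         0.        ] [[0.985, 0.106, -0.135, 0.699], [0.17, -0.702, 0.692, -0.829], [-0.021, -0.705, -0.709, 0.854], [0.0, 0.0, 0.0, 1.0]]
side 45.58807570149534 250.25104183144174 190.80600421802438 [0.02615615 0.         0.         0.         0.        ] [[1.0, -0.003, -0.0, 0.557], [-0.002, -0.721, 0.693, -0.768], [-0.002, -0.693, -0.721, 0.839], [0.0, 0.0, 0.0, 1.0]]
wrist 62.24494001185996 254.40316203047124 189.6535557381612 [-0.02329056  0.          0.          0.          0.        ] [[1.0, -0.0, -0.002, 0.549], [-0.001, -0.959, -0.285, 0.072], [-0.002, 0.285, -0.959, 0.373], [0.0, 0.0, 0.0, 1.0]]
```

View pics/scene0.png

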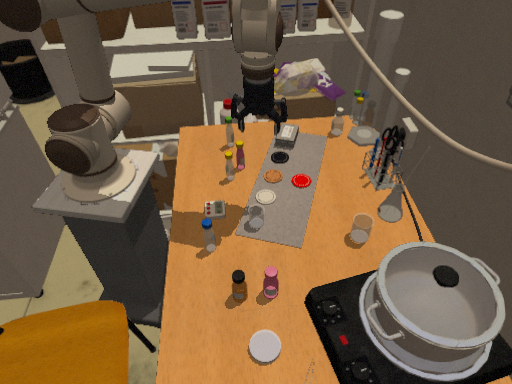

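View pics/side0.png

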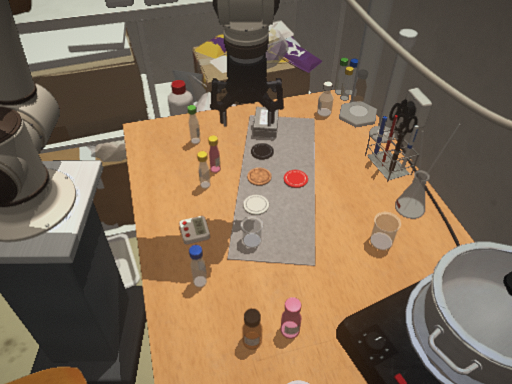

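View pics/wrist0.png

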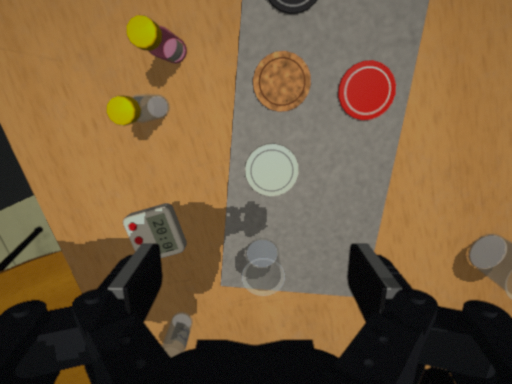

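```bash
cat > h.py <<'E'
import numpy as np,cv2,pickle
from bench import state, read_camera
def K(c):
    f=192/np.tan(np.radians(c["vfov"])/2); return np.array([[f,0,c["cx"]],[0,f,c["cy"]],[0,0,1.]])
def rays(c,uv):
    p=cv2.undistortPoints(np.array(uv,float).reshape(-1,1,2),K(c),np.array(c["distortion"])).reshape(-1,2)
    return np.c_[p,np.ones(len(p))]
def cloud(c):
    v,u=np.mgrid[0:384,0:512]
    r=rays(c,np.stack([u,v],-1))*c["depth"].reshape(-1,1)
    P=r@c["pose"][:3,:3].T+c["pose"][:3,3]
    P[c["depth"].ravel()<=0]=np.nan
    return P.reshape(384,512,3)
def plane(c,uv,z):
    d=rays(c,uv)@c["pose"][:3,:3].T; o=c["pose"][:3,3]
    return o+d*((z-o[2])/d[:,2])[:,None]
def snap(n,name,crop=None,s=2):
    c=read_camera(n); pickle.dump(c,open(f"{name}.pkl","wb")); save(c,name,crop,s); return c
def save(c,name,crop=None,s=2):
    im=cv2.cvtColor(c["pixels"],cv2.COLOR_RGB2BGR)
    if crop: x0,y0,x1,y1=crop; im=cv2.resize(im[y0:y1,x0:x1],None,fx=s,fy=s,interpolation=cv2.INTER_CUBIC)
    cv2.imwrite(f"pics/{name}.png",im)
def ortho(c,name,xr,yr,zmax=.3,res=.001):
    pass
E
python3 - <<'E'
from h import *
for n,boxes in {"side":(120,70,320,270),"scene":(170,80,370,280)}.items():
    c=pickle.load(open(n+"0.pkl","rb")); save(c,n+"0z",boxes,3)
    P=cloud(c); hsv=cv2.cvtColor(c["pixels"],cv2.COLOR_RGB2HSV).astype(int)
    H,S,V=hsv[...,0],hsv[...,1],hsv[...,2]
    ok=~np.isnan(P[...,0])&(P[...,0]>.2)&(P[...,0]<.8)&(abs(P[...,1])<.62)&(P[...,2]>-.02)&(P[...,2]<.14)
    for nm,m in dict(blue=(H>100)&(H<125)&(S>130),green=(H>40)&(H<80)&(S>100),yellow=(H>24)&(H<34)&(S>180),red=((H<4)|(H>175))&(S>190),white=(S<40)&(V>170),dark=(V<45),pink=(H>160)&(H<175)&(S>60)).items():
        k,l,st,ce=cv2.connectedComponentsWithStats((m&ok).astype(np.uint8))
        for i in range(1,k):
            if st[i,4]>25:
                q=P[l==i]; print(n,nm,st[i].tolist(),np.median(q,0).round(3),q.min(0).round(3),q.max(0).round(3))
E
```

```text
side blue [190, 245, 11, 10, 92] [ 0.448 -0.231  0.115] [ 0.438 -0.241  0.111] [ 0.459 -0.218  0.118]
side green [188, 105, 8, 9, 60] [0.401 0.231 0.115] [0.391 0.223 0.103] [0.411 0.247 0.119]
side red [288, 172, 16, 12, 144] [0.674 0.077 0.008] [0.654 0.056 0.003] [0.694 0.1   0.014]
side white [324, 82, 8, 4, 27] [0.78  0.367 0.103] [0.77  0.357 0.099] [0.79  0.377 0.105]
side white [258, 109, 10, 17, 128] [0.593 0.294 0.04 ] [0.579 0.255 0.036] [0.606 0.336 0.047]
side white [234, 185, 39, 35, 636] [ 0.563 -0.007  0.006] [ 0.517 -0.06  -0.002] [0.612 0.056 0.012]
side white [275, 190, 28, 34, 228] [ 0.642 -0.006  0.003] [ 0.618 -0.071 -0.001] [0.684 0.039 0.006]
side white [241, 206, 37, 22, 133] [ 0.58  -0.047  0.004] [ 0.534 -0.13  -0.001] [ 0.622 -0.013  0.063]
side white [288, 381, 21, 3, 50] [ 0.64  -0.448  0.015] [ 0.623 -0.45   0.012] [ 0.658 -0.445  0.017]
side dark [341, 324, 55, 60, 1637] [ 0.772 -0.422  0.06 ] [ 0.726 -0.467  0.016] [ 0.8   -0.358  0.085]
side pink [285, 298, 16, 14, 159] [ 0.633 -0.341  0.097] [ 0.619 -0.353  0.092] [ 0.647 -0.327  0.101]
side pink [2
[... 284 characters left out ...]
]
scene red [292, 174, 19, 14, 172] [0.676 0.077 0.008] [0.646 0.046 0.003] [0.706 0.108 0.012]
scene white [282, 125, 8, 13, 62] [0.599 0.292 0.04 ] [0.587 0.262 0.037] [0.615 0.339 0.044]
scene white [249, 330, 32, 31, 747] [ 0.642 -0.481  0.016] [ 0.606 -0.514  0.009] [ 0.676 -0.446  0.02 ]
scene dark [271, 152, 18, 11, 127] [0.59  0.184 0.008] [0.561 0.158 0.005] [0.621 0.215 0.012]
scene dark [232, 270, 13, 14, 130] [ 0.561 -0.367  0.098] [ 0.547 -0.377  0.084] [ 0.575 -0.348  0.101]
scene dark [305, 280, 36, 95, 1903] [ 0.775 -0.412  0.06 ] [ 0.722 -0.518  0.016] [ 0.8   -0.314  0.087]
scene pink [265, 267, 12, 9, 55] [ 0.637 -0.341  0.099] [ 0.621 -0.351  0.096] [ 0.647 -0.328  0.103]
```

```bash
ls pics
```

```text
scene0.png
scene0z.png
side0.png
side0z.png
wrist0.png
```

View pics/side0z.png

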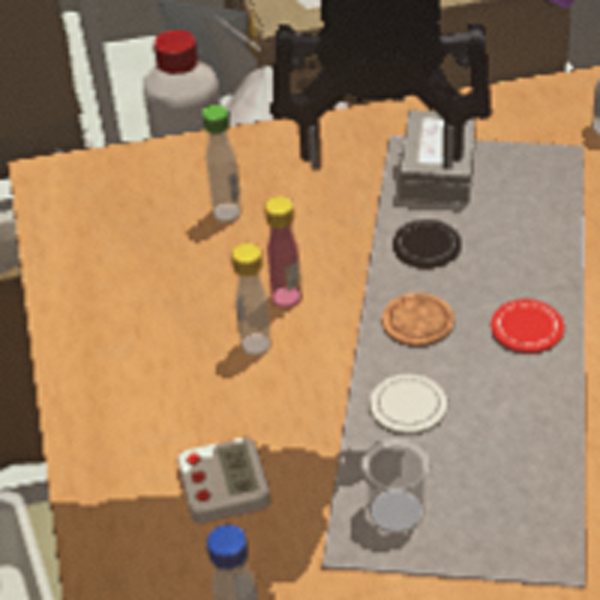

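View pics/scene0z.png

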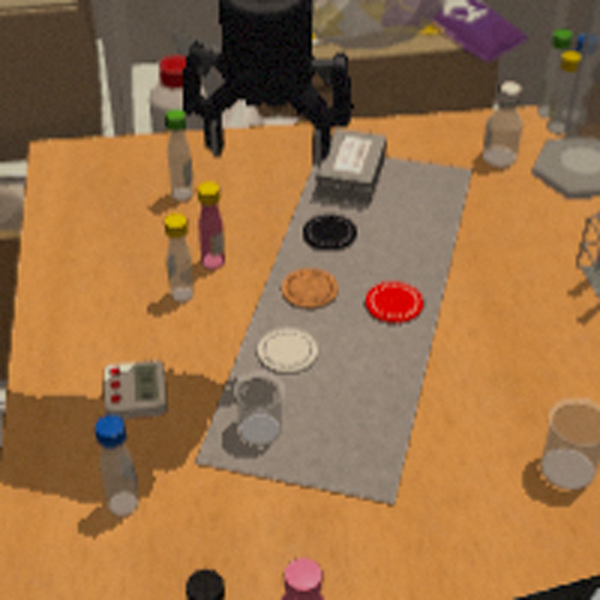

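Run:
```python
from h import *
from scipy.optimize import least_squares
def circ(xy):
    f=lambda p:np.hypot(xy[:,0]-p[0],xy[:,1]-p[1])-p[2]
    return least_squares(f,[*xy.mean(0),.03],loss='soft_l1',f_scale=.001).x
cs={n:pickle.load(open(n+"0.pkl","rb")) for n in ["side","scene","wrist"]}
exp=dict(black=(.58,.184),cork=(.57,.085),white=(.565,-.015),red=(.674,.077))
for n,c in cs.items():
    P=cloud(c); hsv=cv2.cvtColor(c["pixels"],cv2.COLOR_RGB2HSV).astype(int);H,S,V=hsv[...,0],hsv[...,1],hsv[...,2]
    Q=plane(c,np.stack(np.meshgrid(np.arange(512),np.arange(384)),-1).reshape(-1,2),.005).reshape(384,512,3)
    for k,m in dict(black=V<70,cork=(S>90)&(H<20),white=(S<45)&(V>150),red=((H<5)|(H>174))&(S>150)).items():
        near=np.hypot(Q[...,0]-exp[k][0],Q[...,1]-exp[k][1])<.05
        kk,l,st,ce=cv2.connectedComponentsWithStats((m&near).astype(np.uint8))
        if kk<2: continue
        i=1+np.argmax(st[1:,4]); mm=(l==i).astype(np.uint8)
        ct=max(cv2.findContours(mm,cv2.RETR_EXTERNAL,cv2.CHAIN_APPROX_NONE)[0],key=len).reshape(-1,2)
        p=circ(plane(c,ct,.005)[:,:2]); print(n,k,p.round(4),st[i].tolist(), np.nanmedian(P[l==i],0).round(4))
    # caps by height
    for k,(x,y,h,r) in dict(blue=(.45,-.231,.116,.0135),green=(.402,.231,.119,.012),yellow=(.42,.11,.109,.012),brown=(.561,-.365,.099,.0155),pinky=(.44,.15,.109,.012)).items():
        m=(np.hypot(P[...,0]-x,P[...,1]-y)<.04)&(abs(P[...,2]-h)<.006)
        if m.sum()<10: continue
        print(n,k,m.sum(),np.median(P[m],0).round(4),P[m].min(0).round(3),P[m].max(0).round(3))
```

```text
side black [0.588  0.1844 0.0281] [251, 144, 22, 15, 220] [0.5891 0.1819 0.008 ]
side cork [0.5791 0.0875 0.031 ] [247, 168, 25, 18, 340] [0.5793 0.0843 0.0079]
side white [ 0.5665 -0.0142  0.0477] [235, 191, 40, 30, 885] [ 0.5662 -0.0159  0.0053]
side red [0.6739 0.0786 0.0305] [284, 170, 24, 18, 304] [0.6735 0.0747 0.0079]
side blue 120 [ 0.449  -0.2311  0.1143] [ 0.436 -0.242  0.11 ] [ 0.462 -0.218  0.118]
side green 45 [0.4015 0.234  0.1161] [0.391 0.224 0.113] [0.413 0.247 0.119]
side yellow 14 [0.4566 0.1151 0.107 ] [0.451 0.108 0.103] [0.46  0.126 0.109]
side brown 202 [ 0.5592 -0.3637  0.0963] [ 0.545 -0.378  0.093] [ 0.574 -0.349  0.1  ]
side pinky 26 [0.4612 0.122  0.1075] [0.451 0.114 0.103] [0.471 0.132 0.111]
scene black [0.5906 0.1884 0.0295] [271, 152, 18, 11, 162] [0.5911 0.1837 0.0082]
scene cork [0.5808 0.0906 0.0317] [264, 169, 19, 14, 212] [0.5817 0.0863 0.0083]
scene white [ 0.5533 -0.0441  0.0021] [258, 203, 1, 2, 2] [ 0.5579 -0.0689  0.0319]
scene red [0.6757 0.0806 0.0308] [292, 174, 19, 14, 209] [0.6754 0.0769 0.0082]
scene blue 66 [ 0.4514 -0.2319  0.1151] [ 0.439 -0.244  0.11 ] [ 0.463 -0.219  0.119]
scene green 26 [0.4035 0.2332 0.1177] [0.392 0.223 0.113] [0.414 0.243 0.121]
scene brown 119 [ 0.561  -0.3641  0.0979] [ 0.546 -0.377  0.094] [ 0.575 -0.347  0.101]
wrist black [0.5874 0.1844 0.0293] [268, 0, 49, 15, 360] [0.5862 0.1594 0.0074]
wrist cork [0.5783 0.0863 0.0314] [253, 51, 58, 61, 2782] [0.5781 0.0868 0.0077]
wrist white [ 0.5688 -0.0136  0.031 ] [245, 144, 54, 52, 2068] [ 0.5685 -0.0126  0.0075]
wrist red [0.6738 0.0773 0.0227] [347, 69, 42, 43, 1433] [0.6729 0.0776 0.0078]
wrist yellow 247 [0.4552 0.1176 0.1073] [0.45  0.108 0.105] [0.46  0.129 0.11 ]
wrist pinky 476 [0.4595 0.123  0.1076] [0.45  0.112 0.103] [0.472 0.131 0.11 ]
```

Run:
```python
from h import *
from scipy.optimize import least_squares
def circ(xy,r):
    f=lambda p:np.hypot(xy[:,0]-p[0],xy[:,1]-p[1])-r
    return least_squares(f,xy.mean(0),loss='soft_l1',f_scale=.001).x
for n in ["side","scene","wrist"]:
    c=pickle.load(open(n+"0.pkl","rb"));P=cloud(c); hsv=cv2.cvtColor(c["pixels"],cv2.COLOR_RGB2HSV).astype(int);H,S,V=hsv[...,0],hsv[...,1],hsv[...,2]
    m=(H>22)&(H<36)&(S>170)&(V>90)&(P[...,1]>-.1)&(P[...,0]<.55)
    k,l,st,ce=cv2.connectedComponentsWithStats(m.astype(np.uint8))
    for i in range(1,k):
        if st[i,4]>15: print(n,st[i].tolist(),ce[i].round(1),np.nanmedian(P[l==i],0).round(4),np.nanmin(P[l==i],0).round(3),np.nanmax(P[l==i],0).round(3),plane(c,[ce[i]],.107).round(4))
    # timer: points 0.01..0.022 near
    q=(P[...,2]>.011)&(P[...,2]<.024)&(abs(P[...,0]-.44)<.09)&(abs(P[...,1]+.11)<.1)
    k,l,st,ce=cv2.connectedComponentsWithStats(q.astype(np.uint8)); i=1+np.argmax(st[1:,4]); q=l==i
    xy=P[q][:,:2].astype(np.float32)*1000; print(n,"timer",q.sum(),cv2.minAreaRect(xy),np.median(P[q],0).round(3))
    q=(P[...,2]>.03)&(P[...,2]<.045)&(abs(P[...,0]-.6)<.08)&(abs(P[...,1]-.295)<.09)
    if q.sum()>20: print(n,"box",q.sum(),cv2.minAreaRect(P[q][:,:2].astype(np.float32)*1000),np.median(P[q],0))
```

```text
side [196, 42, 24, 16, 220] [208.9  49.1] [ 0.4061  0.7872 -0.0206] [ 0.355  0.741 -0.043] [ 0.443  0.843 -0.008] [[0.4277 0.5556 0.107 ]]
side [209, 136, 8, 6, 36] [212.6 138.5] [0.464  0.1167 0.1072] [0.454 0.107 0.104] [0.472 0.128 0.111] [[0.4633 0.1171 0.107 ]]
side [198, 152, 9, 6, 43] [201.8 154.3] [0.4406 0.0571 0.107 ] [0.431 0.049 0.103] [0.451 0.069 0.111] [[0.4404 0.0578 0.107 ]]
side timer 574 ((426.0950012207031, -92.88491821289062), (61.42552947998047, 67.4592514038086), 16.57630157470703) [ 0.426 -0.096  0.016]
side box 402 ((600.632568359375, 294.25579833984375), (102.3809585571289, 70.50885772705078), 82.461181640625) [0.59373776 0.28107446 0.03889605]
scene [236, 141, 7, 6, 29] [239. 143.] [0.4663 0.1162 0.108 ] [0.455 0.108 0.1  ] [0.476 0.13  0.111] [[0.4654 0.1179 0.107 ]]
scene [225, 151, 7, 8, 31] [228.  153.7] [0.4424 0.0576 0.1076] [ 0.392  0.05  -0.002] [0.453 0.2   0.112] [[0.4419 0.0591 0.107 ]]
scene timer 321 ((428.0464172363281, -92.6865005493164), (59.89639663696289, 68.06204223632812), 16.01255989074707) [ 0.428 -0.097  0.016]
scene box 328 ((604.5830688476562, 293.36566162109375), (101.56938171386719, 65.42792510986328), 84.54376983642578) [0.60587263 0.28632848 0.03957926]
wrist [126, 15, 32, 34, 813] [141.4  31.2] [0.4627 0.1193 0.1074] [0.45  0.108 0.103] [0.474 0.131 0.11 ] [[0.4624 0.1194 0.107 ]]
wrist [107, 96, 29, 29, 696] [121.2 109.7] [0.4404 0.0607 0.1075] [ 0.383  0.049 -0.   ] [0.451 0.072 0.11 ] [[0.4401 0.0608 0.107 ]]
wrist timer 2018 ((423.9303283691406, -92.2614974975586), (62.898704528808594, 64.17922973632812), 15.65047550201416) [ 0.429 -0.086  0.016]
```

>>> drive_tool(rows=[{"x": -46,"y": -20},{"x": -46,"y": -20},{"x": -46,"y": -20},{"x": -46,"y": -20},{"x": -46,"y": -20},{"x": -1,"y": -1,"hand": 0.7},{},{}], squeeze=30)

```text
invalid input at $.rows[0]: expected keys x, y, z, roll, hand
```

Run:
```python
from h import *
s=state();print(s["time"],s["position"],s["tcp_rot"],s["qpos"],s["opening"])
c=snap("wrist","w1")
P=cloud(c);m=(np.hypot(P[...,0]-.449,P[...,1]+.231)<.03)&(abs(P[...,2]-.116)<.006)
print(m.sum(),np.median(P[m],0),P[m].min(0),P[m].max(0))
```

```text
0.15 [5.49836761e-01 3.19303117e-06 2.30738691e-01] [-3.67030772e-04  7.07107896e-01  7.07105476e-01 -3.67645342e-04] [ 6.25344744e-06  8.73776736e-02  1.75349116e-01  1.65980676e+00
 -8.60856546e-07  1.57080600e+00] 0.9972151306329503
  return _methods._mean(a, axis=axis, dtype=dtype,
  ret = um.true_divide(
Traceback (most recent call last):
ValueError: zero-size array to reduction operation minimum which has no identity
```

View pics/w1.png

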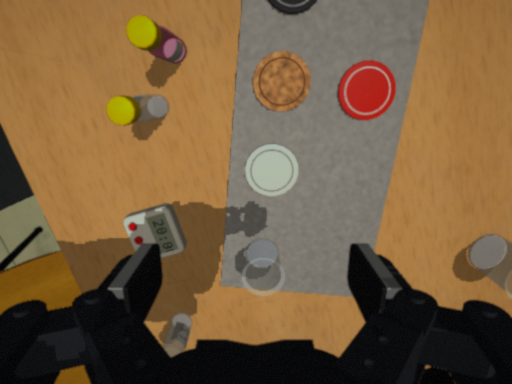

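>>> drive_tool(rows=[{"x": -46,"y": -20,"z": 0,"roll": 0,"hand": 0.75},{"x": -46,"y": -20,"z": 0,"roll": 0,"hand": 0.75},{"x": -46,"y": -20,"z": 0,"roll": 0,"hand": 0.75},{"x": -46,"y": -20,"z": 0,"roll": 0,"hand": 0.75},{"x": -46,"y": -20,"z": 0,"roll": 0,"hand": 0.75},{"x": -1,"y": -1,"z": 30,"roll": 0,"hand": 0.75},{"x": 0,"y": 0,"z": 30,"roll": 0,"hand": 0.75},{"x": 0,"y": 0,"z": 0,"roll": 0,"hand": 0.75},{"x": 0,"y": 0,"z": 0,"roll": 0,"hand": 0.75}], squeeze=30)

```text
time: 1.1
position: [0.4491, -0.23, 0.1717]
tcp_rot: [-0.0, 0.707, 0.707, -0.0]
force: [0.3, -0.7, 0.1]
opening: 0.75
```

```bash
cat >> h.py <<'E'
def look(name,x,y,h):
    s=state();print(s["time"],s["position"].round(4),s["tcp_rot"].round(4),"q6",s["qpos"][5].round(3),"op",round(s["opening"],3),"F",s["force"].round(1))
    c=snap("wrist",name)
    P=cloud(c);m=(np.hypot(P[...,0]-x,P[...,1]-y)<.035)&(abs(P[...,2]-h)<.006)
    if m.any(): print(m.sum(),np.median(P[m],0).round(4),P[m].min(0).round(3),P[m].max(0).round(3))
    return c,P
E
python3 - <<'E'
from h import *
look("w2",.449,-.231,.116)
E
```

```text
1.1 [ 0.4491 -0.23    0.1717] [-4.000e-04  7.071e-01  7.072e-01 -1.000e-04] q6 1.097 op 0.75 F [ 0.3 -0.7  0.1]
1127 [ 0.4473 -0.2289  0.1142] [ 0.435 -0.243  0.11 ] [ 0.459 -0.217  0.117]
```

View pics/w2.png

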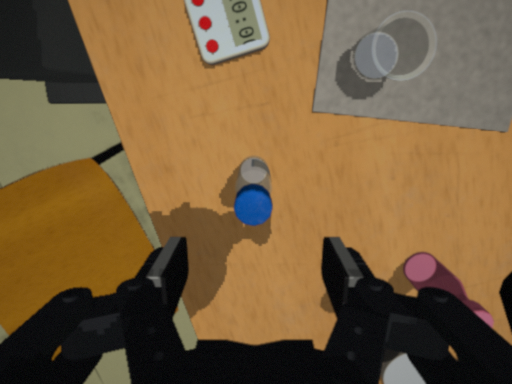

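>>> drive_tool(rows=[{"x": -1,"y": -1,"z": 30,"roll": 0,"hand": 0.75},{"x": 0,"y": 0,"z": 30,"roll": 0,"hand": 0.75},{"x": 0,"y": 0,"z": 25,"roll": 0,"hand": 0.75},{"x": 0,"y": 0,"z": 0,"roll": 0,"hand": 0.6},{"x": 0,"y": 0,"z": 0,"roll": 0,"hand": 0.5},{"x": 0,"y": 0,"z": 0,"roll": 0,"hand": 0.4},{"x": 0,"y": 0,"z": 0,"roll": 0,"hand": 0.3},{"x": 0,"y": 0,"z": 0,"roll": 0,"hand": 0.15},{"x": 0,"y": 0,"z": 0,"roll": 0,"hand": 0.15},{"x": 0,"y": 0,"z": 0,"roll": 0,"hand": 0.15}], squeeze=30)

```text
time: 2.15
position: [0.4493, -0.2318, 0.0885]
tcp_rot: [0.002, 0.707, 0.707, 0.0]
force: [-0.6, 0.6, 7.0]
opening: 0.304
```

Run:
```python
from h import *
look("w3",.449,-.231,.116)
```

```text
2.15 [ 0.4493 -0.2318  0.0885] [1.600e-03 7.071e-01 7.071e-01 5.000e-04] q6 1.095 op 0.304 F [-0.6  0.6  7. ]
3875 [ 0.4487 -0.2263  0.1144] [ 0.422 -0.244  0.11 ] [ 0.475 -0.217  0.122]
```

View pics/w3.png

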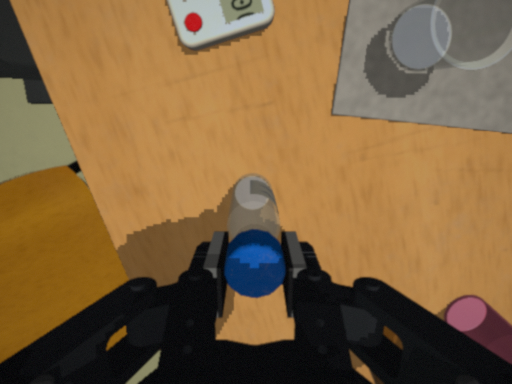

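>>> drive_tool(rows=[{"x": 0,"y": 0,"z": -20,"roll": 0,"hand": 0.15},{"x": 0,"y": 0,"z": -40,"roll": 0,"hand": 0.15},{"x": 0,"y": 0,"z": -40,"roll": 0,"hand": 0.15},{"x": 17,"y": 6,"z": -20,"roll": 0,"hand": 0.15},{"x": 35,"y": 12,"z": 0,"roll": 0,"hand": 0.15},{"x": 45,"y": 15,"z": 0,"roll": 0,"hand": 0.15},{"x": 45,"y": 15,"z": 0,"roll": 0,"hand": 0.15},{"x": 45,"y": 15,"z": 0,"roll": 0,"hand": 0.15},{"x": 45,"y": 15,"z": 0,"roll": 0,"hand": 0.15},{"x": 45,"y": 15,"z": 0,"roll": 0,"hand": 0.15},{"x": 45,"y": 15,"z": 0,"roll": 0,"hand": 0.15},{"x": 45,"y": 15,"z": 0,"roll": 0,"hand": 0.15},{"x": 35,"y": 11,"z": 0,"roll": 0,"hand": 0.15},{"x": 15,"y": 5,"z": 20,"roll": 0,"hand": 0.15},{"x": 0,"y": 0,"z": 40,"roll": 0,"hand": 0.15},{"x": 0,"y": 0,"z": 30,"roll": 0,"hand": 0.15},{"x": 0,"y": 0,"z": 0,"roll": 0,"hand": 0.15},{"x": 0,"y": 0,"z": 0,"roll": 0,"hand": 0.15}])

```text
time: 4.0
position: [0.5874, 0.1857, 0.1175]
tcp_rot: [0.0, 0.707, 0.707, 0.0]
force: [0.3, -0.2, 0.2]
opening: 0.296
```

Run:
```python
from h import *
look("w4",.588,.186,.116+.0265)
snap("side","s4",(120,70,320,270),3)
```

```text
4.0 [0.5874 0.1857 0.1175] [1.000e-04 7.071e-01 7.071e-01 1.000e-04] q6 1.877 op 0.296 F [ 0.3 -0.2  0.2]
3990 [0.5869 0.1915 0.1431] [0.56  0.173 0.137] [0.613 0.201 0.148]
```

View pics/w4.png

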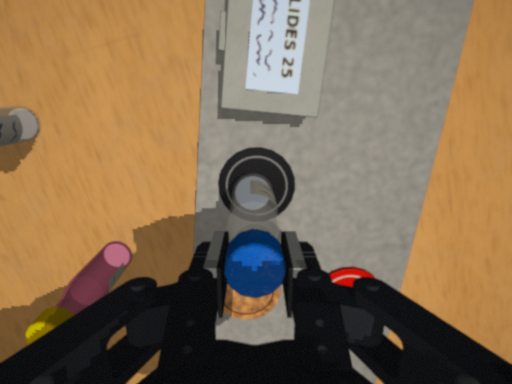

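View pics/s4.png

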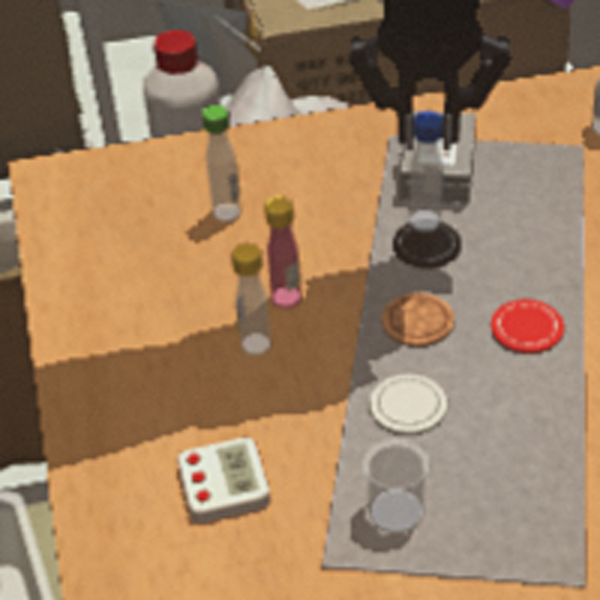

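Run:
```python
from h import *
c=pickle.load(open("w4.pkl","rb"))
print(plane(c,[[219,185],[295,185],[257,148],[257,222],[257,185]],.005).round(4))
print("bottom",plane(c,[[251,192],[234,192],[269,192]],.031).round(4))
P=cloud(c)
q=(P[...,2]>.03)&(P[...,2]<.045)&(P[...,1]>.22)
print(cv2.minAreaRect(P[q][:,:2].astype(np.float32)*1000))
```

```text
[[0.5571 0.1858 0.005 ]
 [0.6204 0.1858 0.005 ]
 [0.5887 0.2167 0.005 ]
 [0.5888 0.1527 0.005 ]
 [0.5888 0.1858 0.005 ]]
bottom [[0.5841 0.1876 0.031 ]
 [0.5713 0.1877 0.031 ]
 [0.5976 0.1876 0.031 ]]
((519.4496459960938, 272.0225830078125), (239.5300750732422, 75.7877197265625), 5.18553352355957)
```

>>> drive_tool(rows=[{"x": -1,"y": 2,"z": 12,"roll": 0,"hand": 0.15},{"x": 0,"y": 0,"z": 8,"roll": 0,"hand": 0.15},{"x": 0,"y": 0,"z": 3,"roll": 0,"hand": 0.15},{"x": 0,"y": 0,"z": 0,"roll": 0,"hand": 0.15},{"x": 0,"y": 0,"z": 0,"roll": 0,"hand": 0.15}])

```text
time: 4.6
position: [0.5904, 0.185, 0.0955]
tcp_rot: [0.001, 0.707, 0.707, 0.002]
force: [-0.4, -0.9, 12.1]
opening: 0.299
```

>>> drive_tool(rows=[{"x": 0,"y": 0,"z": -1,"roll": 0,"hand": 0.25},{"x": 0,"y": 0,"z": 0,"roll": 0,"hand": 0.32},{"x": 0,"y": 0,"z": 0,"roll": 0,"hand": 0.38},{"x": 0,"y": 0,"z": 0,"roll": 0,"hand": 0.45},{"x": 0,"y": 0,"z": 0,"roll": 0,"hand": 0.6},{"x": 0,"y": 0,"z": 0,"roll": 0,"hand": 0.65},{"x": 0,"y": 0,"z": -20,"roll": 0,"hand": 0.65},{"x": 0,"y": 0,"z": -40,"roll": 0,"hand": 0.65},{"x": 0,"y": 0,"z": -40,"roll": 0,"hand": 0.7},{"x": 0,"y": 0,"z": 0,"roll": 0,"hand": 0.7}])

```text
time: 5.6
position: [0.591, 0.1853, 0.2004]
tcp_rot: [0.002, 0.707, 0.707, 0.004]
force: [0.8, -1.2, -0.2]
opening: 0.701
```

Run:
```python
from h import *
look("w5",.589,.185,.121)
snap("side","s5",(120,70,320,270),3)
```

```text
5.6 [0.591  0.1853 0.2004] [0.002  0.7071 0.7071 0.0037] q6 1.875 op 0.701 F [ 0.8 -1.2 -0.2]
985 [0.5869 0.1881 0.1221] [0.574 0.174 0.115] [0.6   0.2   0.125]
```

View pics/w5.png

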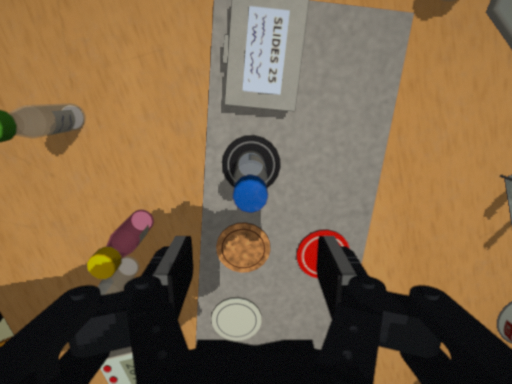

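>>> drive_tool(rows=[{"x": 5,"y": -20,"z": 0,"roll": 0,"hand": 0.7},{"x": 11,"y": -42,"z": 0,"roll": 0,"hand": 0.7},{"x": 11,"y": -42,"z": 0,"roll": 0,"hand": 0.7},{"x": 11,"y": -42,"z": 0,"roll": 0,"hand": 0.7},{"x": 10,"y": -33,"z": 0,"roll": 0,"hand": 0.7},{"x": 0,"y": -10,"z": 20,"roll": 0,"hand": 0.7},{"x": 0,"y": 0,"z": 10,"roll": 0,"hand": 0.7},{"x": 0,"y": 0,"z": 0,"roll": 0,"hand": 0.7}])

```text
time: 6.5
position: [0.3997, 0.2322, 0.162]
tcp_rot: [-0.0, 0.707, 0.707, -0.002]
force: [-0.4, 0.1, 0.1]
opening: 0.698
```

Run:
```python
from h import *
look("w6",.402,.2335,.117)
```

```text
6.5 [0.3997 0.2322 0.162 ] [-3.000e-04  7.070e-01  7.072e-01 -1.600e-03] q6 2.097 op 0.698 F [-0.4  0.1  0.1]
1132 [0.3991 0.2383 0.1171] [0.387 0.225 0.111] [0.411 0.249 0.12 ]
```

View pics/w6.png

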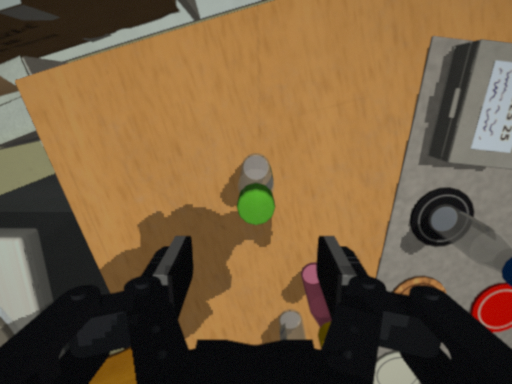

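>>> drive_tool(rows=[{"x": 3,"y": 1,"z": 25,"roll": 0,"hand": 0.7},{"x": 0,"y": 0,"z": 27,"roll": 0,"hand": 0.7},{"x": 0,"y": 0,"z": 20,"roll": 0,"hand": 0.7},{"x": 0,"y": 0,"z": 0,"roll": 0,"hand": 0.6},{"x": 0,"y": 0,"z": 0,"roll": 0,"hand": 0.5},{"x": 0,"y": 0,"z": 0,"roll": 0,"hand": 0.4},{"x": 0,"y": 0,"z": 0,"roll": 0,"hand": 0.3},{"x": 0,"y": 0,"z": 0,"roll": 0,"hand": 0.15},{"x": 0,"y": 0,"z": 0,"roll": 0,"hand": 0.12},{"x": 0,"y": 0,"z": 0,"roll": 0,"hand": 0.12}])

```text
time: 7.55
position: [0.4018, 0.2361, 0.0936]
tcp_rot: [0.0, 0.707, 0.707, 0.001]
force: [-0.4, -0.1, 6.3]
opening: 0.274
```

Run:
```python
from h import *
look("w7",.402,.2335,.119)
```

```text
7.55 [0.4018 0.2361 0.0936] [2.000e-04 7.071e-01 7.071e-01 1.000e-03] q6 2.102 op 0.274 F [-0.4 -0.1  6.3]
3387 [0.4013 0.2415 0.1174] [0.376 0.224 0.113] [0.427 0.249 0.125]
```

View pics/w7.png

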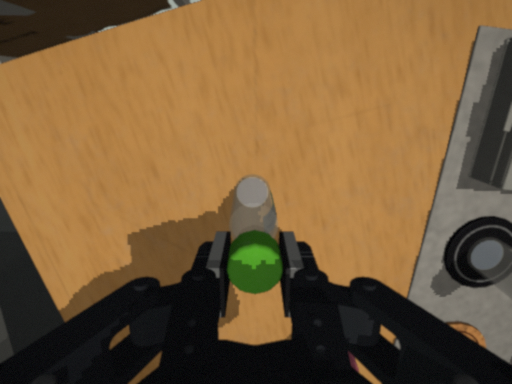

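>>> drive_tool(rows=[{"x": 0,"y": 0,"z": -20,"roll": 0,"hand": 0.12},{"x": 0,"y": 0,"z": -40,"roll": 0,"hand": 0.12},{"x": 0,"y": 0,"z": -45,"roll": 0,"hand": 0.12},{"x": 0,"y": 0,"z": -35,"roll": 0,"hand": 0.12},{"x": -14,"y": 17,"z": 0,"roll": 0,"hand": 0.12},{"x": -29,"y": 34,"z": 0,"roll": 0,"hand": 0.12},{"x": -29,"y": 34,"z": 0,"roll": 0,"hand": 0.12},{"x": -29,"y": 34,"z": 0,"roll": 0,"hand": 0.12},{"x": -29,"y": 34,"z": 0,"roll": 0,"hand": 0.12},{"x": -20,"y": 23,"z": 0,"roll": 0,"hand": 0.12},{"x": 0,"y": 0,"z": 30,"roll": 0,"hand": 0.12},{"x": 0,"y": 0,"z": 40,"roll": 0,"hand": 0.12},{"x": 0,"y": 0,"z": 35,"roll": 0,"hand": 0.12},{"x": 0,"y": 0,"z": 0,"roll": 0,"hand": 0.12},{"x": 0,"y": 0,"z": 0,"roll": 0,"hand": 0.12}])

```text
time: 9.1
position: [0.5772, 0.0858, 0.1281]
tcp_rot: [-0.0, 0.707, 0.707, -0.0]
force: [0.5, 0.0, 0.1]
opening: 0.272
```

Run:
```python
from h import *
look("w8",.5783,.086,.147)
```

```text
9.1 [0.5772 0.0858 0.1281] [-1.000e-04  7.071e-01  7.072e-01 -2.000e-04] q6 1.718 op 0.272 F [0.5 0.  0.1]
3427 [0.5763 0.0917 0.1512] [0.551 0.073 0.141] [0.602 0.099 0.153]
```

View pics/w8.png

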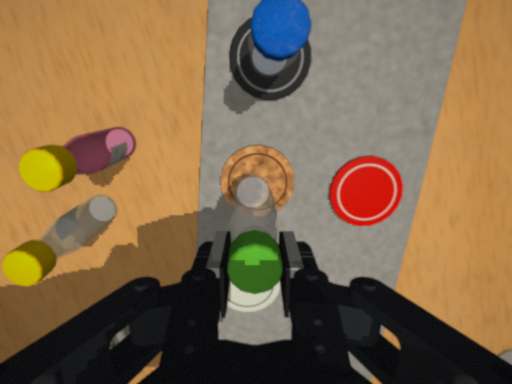

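Run:
```python
from h import *
c=pickle.load(open("w8.pkl","rb"))
print(plane(c,[[257.5,180]],.005).round(4),plane(c,[[253,191]],.0355).round(4),plane(c,[[255,261]],.154).round(4))
print("blue base/coaster",plane(c,[[269,55]],.005).round(4),plane(c,[[271,59]],.005).round(4),plane(c,[[281,24]],.121).round(4))
```

```text
[[0.5789 0.0873 0.005 ]] [[0.5752 0.0866 0.0355]] [[0.5767 0.0924 0.154 ]]
blue base/coaster [[0.5877 0.1876 0.005 ]] [[0.5893 0.1847 0.005 ]] [[0.5879 0.1867 0.121 ]]
```

>>> drive_tool(rows=[{"x": 0,"y": 2,"z": 14,"roll": 0,"hand": 0.12},{"x": 0,"y": 0,"z": 12,"roll": 0,"hand": 0.12},{"x": 0,"y": 0,"z": 4,"roll": 0,"hand": 0.12},{"x": 0,"y": 0,"z": 1,"roll": 0,"hand": 0.12},{"x": 0,"y": 0,"z": 0,"roll": 0,"hand": 0.12}])

```text
time: 9.65
position: [0.581, 0.086, 0.0997]
tcp_rot: [0.002, 0.707, 0.707, 0.002]
force: [-2.4, -0.5, 20.4]
opening: 0.271
```

>>> drive_tool(rows=[{"x": 0,"y": 0,"z": -2,"roll": 0,"hand": 0.2},{"x": 0,"y": 0,"z": 0,"roll": 0,"hand": 0.3},{"x": 0,"y": 0,"z": 0,"roll": 0,"hand": 0.36},{"x": 0,"y": 0,"z": 0,"roll": 0,"hand": 0.45},{"x": 0,"y": 0,"z": 0,"roll": 0,"hand": 0.6},{"x": 0,"y": 0,"z": 0,"roll": 0,"hand": 0.65},{"x": 0,"y": 0,"z": -20,"roll": 0,"hand": 0.65},{"x": 0,"y": 0,"z": -40,"roll": 0,"hand": 0.65},{"x": 0,"y": 0,"z": -40,"roll": 0,"hand": 0.7},{"x": 0,"y": 0,"z": 0,"roll": 0,"hand": 0.7}])

```text
time: 10.65
position: [0.581, 0.086, 0.2043]
tcp_rot: [0.002, 0.707, 0.707, 0.003]
force: [0.1, -0.3, 1.3]
opening: 0.7
```

Run:
```python
from h import *
look("w9",.579,.086,.124)
```

```text
10.65 [0.581  0.086  0.2043] [0.0024 0.7071 0.7071 0.0033] q6 1.718 op 0.7 F [ 0.1 -0.3  1.3]
842 [0.5776 0.0888 0.1251] [0.566 0.076 0.118] [0.59  0.1   0.128]
```

View pics/w9.png

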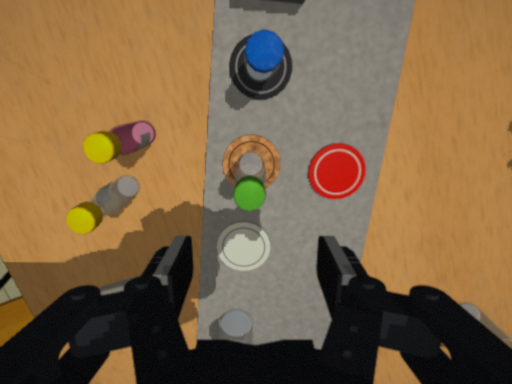

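>>> drive_tool(rows=[{"x": -5,"y": -20,"z": 0,"roll": 0,"hand": 0.7},{"x": -10,"y": -45,"z": 0,"roll": 0,"hand": 0.7},{"x": -10,"y": -45,"z": 0,"roll": 0,"hand": 0.7},{"x": -1,"y": -30,"z": 0,"roll": 0,"hand": 0.7},{"x": 0,"y": 0,"z": 30,"roll": 0,"hand": 0.7},{"x": 0,"y": 0,"z": 15,"roll": 0,"hand": 0.7},{"x": 0,"y": 0,"z": 0,"roll": 0,"hand": 0.7}])

```text
time: 11.4
position: [0.4381, 0.0596, 0.1505]
tcp_rot: [-0.001, 0.707, 0.707, -0.002]
force: [0.2, -0.7, 1.0]
opening: 0.697
```

Run:
```python
from h import *
look("w10",.4405,.0595,.108)
```

```text
11.4 [0.4381 0.0596 0.1505] [-0.0013  0.7071  0.7071 -0.0018] q6 1.706 op 0.697 F [ 0.2 -0.7  1. ]
1116 [0.4388 0.0617 0.1071] [0.427 0.049 0.102] [0.451 0.073 0.11 ]
```

View pics/w10.png

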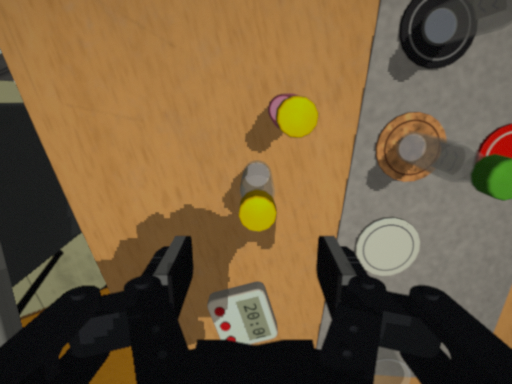

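>>> drive_tool(rows=[{"x": 0,"y": 1,"z": 25,"roll": 0,"hand": 0.7},{"x": 0,"y": 0,"z": 25,"roll": 0,"hand": 0.7},{"x": 0,"y": 0,"z": 20,"roll": 0,"hand": 0.7},{"x": 0,"y": 0,"z": 0,"roll": 0,"hand": 0.6},{"x": 0,"y": 0,"z": 0,"roll": 0,"hand": 0.5},{"x": 0,"y": 0,"z": 0,"roll": 0,"hand": 0.4},{"x": 0,"y": 0,"z": 0,"roll": 0,"hand": 0.3},{"x": 0,"y": 0,"z": 0,"roll": 0,"hand": 0.15},{"x": 0,"y": 0,"z": 0,"roll": 0,"hand": 0.12},{"x": 0,"y": 0,"z": 0,"roll": 0,"hand": 0.12}])

```text
time: 12.45
position: [0.4409, 0.0598, 0.0846]
tcp_rot: [0.001, 0.707, 0.707, 0.001]
force: [-0.4, -0.2, 6.1]
opening: 0.275
```

Run:
```python
from h import *
look("w11",.4405,.0595,.109)
```

```text
12.45 [0.4409 0.0598 0.0846] [6.000e-04 7.071e-01 7.071e-01 8.000e-04] q6 1.706 op 0.275 F [-0.4 -0.2  6.1]
3378 [0.44   0.065  0.1074] [0.415 0.047 0.103] [0.466 0.073 0.115]
```

View pics/w11.png

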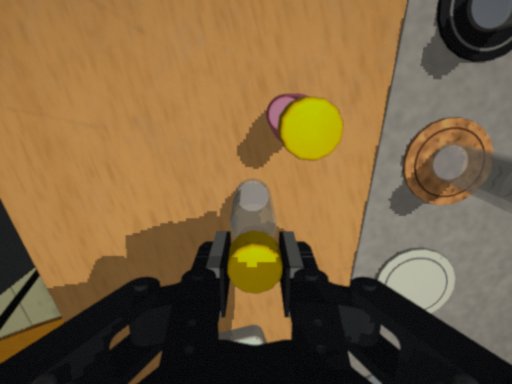

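>>> drive_tool(rows=[{"x": 0,"y": 0,"z": -20,"roll": 0,"hand": 0.12},{"x": 0,"y": 0,"z": -40,"roll": 0,"hand": 0.12},{"x": 0,"y": 0,"z": -45,"roll": 0,"hand": 0.12},{"x": 0,"y": 0,"z": -25,"roll": 0,"hand": 0.12},{"x": -10,"y": 17,"z": 0,"roll": 0,"hand": 0.12},{"x": -22,"y": 38,"z": 0,"roll": 0,"hand": 0.12},{"x": -22,"y": 38,"z": 0,"roll": 0,"hand": 0.12},{"x": -20,"y": 37,"z": 0,"roll": 0,"hand": 0.12},{"x": 0,"y": 0,"z": 30,"roll": 0,"hand": 0.12},{"x": 0,"y": 0,"z": 40,"roll": 0,"hand": 0.12},{"x": 0,"y": 0,"z": 30,"roll": 0,"hand": 0.12},{"x": 0,"y": 0,"z": 0,"roll": 0,"hand": 0.12},{"x": 0,"y": 0,"z": 0,"roll": 0,"hand": 0.12}])

```text
time: 13.8
position: [0.5703, -0.0143, 0.1142]
tcp_rot: [-0.0, 0.707, 0.707, -0.0]
force: [0.1, 0.3, 0.6]
opening: 0.276
```

Run:
```python
from h import *
look("w12",.5687,-.014,.139)
```

```text
13.8 [ 0.5703 -0.0143  0.1142] [-0.      0.7071  0.7071 -0.    ] q6 1.546 op 0.276 F [0.1 0.3 0.6]
3364 [ 0.5696 -0.0092  0.137 ] [ 0.544 -0.027  0.133] [ 0.595 -0.002  0.145]
```

View pics/w12.png

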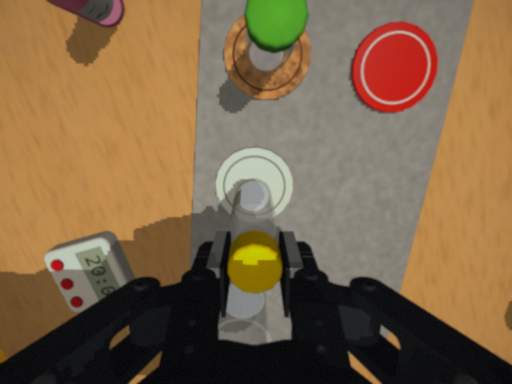

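Run:
```python
from h import *
c=pickle.load(open("w12.pkl","rb"))
print(plane(c,[[254.5,184.5]],.005).round(4),plane(c,[[254,195]],.031).round(4))
```

```text
[[ 0.5695 -0.0128  0.005 ]] [[ 0.5692 -0.0137  0.031 ]]
```

>>> drive_tool(rows=[{"x": 0,"y": 0,"z": 14,"roll": 0,"hand": 0.12},{"x": 0,"y": 0,"z": 8,"roll": 0,"hand": 0.12},{"x": 0,"y": 0,"z": 3,"roll": 0,"hand": 0.12},{"x": 0,"y": 0,"z": 0,"roll": 0,"hand": 0.12},{"x": 0,"y": 0,"z": 0,"roll": 0,"hand": 0.12}])

```text
time: 14.35
position: [0.5716, -0.0143, 0.0909]
tcp_rot: [0.002, 0.707, 0.707, 0.002]
force: [-0.8, -0.3, 14.6]
opening: 0.272
```

>>> drive_tool(rows=[{"x": 0,"y": 0,"z": -1,"roll": 0,"hand": 0.2},{"x": 0,"y": 0,"z": 0,"roll": 0,"hand": 0.3},{"x": 0,"y": 0,"z": 0,"roll": 0,"hand": 0.36},{"x": 0,"y": 0,"z": 0,"roll": 0,"hand": 0.45},{"x": 0,"y": 0,"z": 0,"roll": 0,"hand": 0.6},{"x": 0,"y": 0,"z": 0,"roll": 0,"hand": 0.65},{"x": 0,"y": 0,"z": -20,"roll": 0,"hand": 0.65},{"x": 0,"y": 0,"z": -40,"roll": 0,"hand": 0.65},{"x": 0,"y": 0,"z": -40,"roll": 0,"hand": 0.75},{"x": 0,"y": 0,"z": 0,"roll": 0,"hand": 0.75}])

```text
time: 15.35
position: [0.5721, -0.0143, 0.1952]
tcp_rot: [0.003, 0.707, 0.707, 0.003]
force: [0.0, 0.1, 0.1]
opening: 0.75
```

Run:
```python
from h import *
look("w13",.569,-.014,.114)
```

```text
15.35 [ 0.5721 -0.0143  0.1952] [0.0029 0.7071 0.7071 0.0028] q6 1.546 op 0.75 F [0.  0.1 0.1]
834 [ 0.5687 -0.0123  0.1151] [ 0.557 -0.026  0.108] [ 0.581 -0.001  0.118]
```

View pics/w13.png

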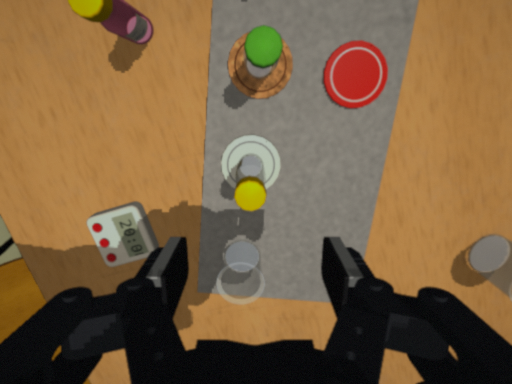

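>>> drive_tool(rows=[{"x": -20,"y": -1,"z": 0,"roll": 0,"hand": 0.75},{"x": -47,"y": -2,"z": 0,"roll": 0,"hand": 0.75},{"x": -47,"y": -2,"z": 0,"roll": 0,"hand": 0.75},{"x": -47,"y": -2,"z": 0,"roll": 0,"hand": 0.75},{"x": -47,"y": -2,"z": 0,"roll": 0,"hand": 0.75},{"x": -47,"y": -2,"z": 0,"roll": 0,"hand": 0.75},{"x": -47,"y": -1,"z": 0,"roll": 0,"hand": 0.75},{"x": -35,"y": 0,"z": 0,"roll": -0.08,"hand": 0.75},{"x": -13,"y": 0,"z": 0,"roll": 0,"hand": 0.75},{"x": 0,"y": 0,"z": 0,"roll": -0.149,"hand": 0.75},{"x": 0,"y": 0,"z": 0,"roll": -0.149,"hand": 0.75},{"x": 0,"y": 0,"z": 0,"roll": -0.149,"hand": 0.75},{"x": 0,"y": 0,"z": 0,"roll": -0.149,"hand": 0.75},{"x": 0,"y": 0,"z": 0,"roll": -0.149,"hand": 0.75},{"x": 0,"y": 0,"z": 0,"roll": -0.149,"hand": 0.75},{"x": 0,"y": 0,"z": 0,"roll": -0.149,"hand": 0.75},{"x": 0,"y": 0,"z": 10,"roll": -0.149,"hand": 0.75},{"x": 0,"y": 0,"z": 20,"roll": -0.149,"hand": 0.75},{"x": 0,"y": 0,"z": 15,"roll": -0.149,"hand": 0.75},{"x": 0,"y": 0,"z": 0,"roll": 0,"hand": 0.75}])

```text
time: 17.4
position: [0.5585, -0.3628, 0.141]
tcp_rot: [-0.002, -0.001, 1.0, 0.001]
force: [-1.0, 0.5, -0.4]
opening: 0.753
```

Run:
```python
from h import *
look("w14",.56,-.364,.097)
```

```text
17.4 [ 0.5585 -0.3628  0.141 ] [-2.1e-03 -6.0e-04  1.0e+00  1.4e-03] q6 -0.577 op 0.753 F [-1.   0.5 -0.4]
1721 [ 0.5559 -0.3632  0.0971] [ 0.542 -0.378  0.091] [ 0.572 -0.348  0.099]
```

View pics/w14.png

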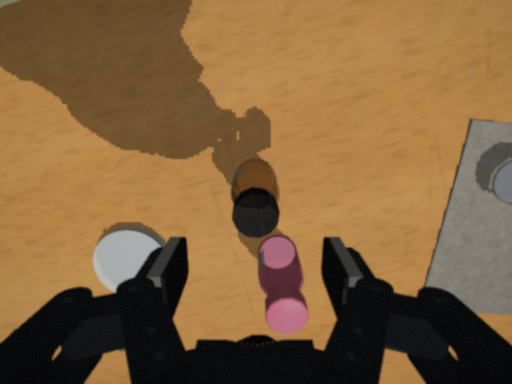

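>>> drive_tool(rows=[{"x": -1,"y": 0,"z": 25,"roll": 0,"hand": 0.75},{"x": 0,"y": 0,"z": 26,"roll": 0,"hand": 0.75},{"x": 0,"y": 0,"z": 20,"roll": 0,"hand": 0.75},{"x": 0,"y": 0,"z": 0,"roll": 0,"hand": 0.6},{"x": 0,"y": 0,"z": 0,"roll": 0,"hand": 0.5},{"x": 0,"y": 0,"z": 0,"roll": 0,"hand": 0.4},{"x": 0,"y": 0,"z": 0,"roll": 0,"hand": 0.3},{"x": 0,"y": 0,"z": 0,"roll": 0,"hand": 0.2},{"x": 0,"y": 0,"z": 0,"roll": 0,"hand": 0.2},{"x": 0,"y": 0,"z": 0,"roll": 0,"hand": 0.2}])

```text
time: 18.45
position: [0.5612, -0.3645, 0.0754]
tcp_rot: [0.001, 0.001, 1.0, -0.001]
force: [-1.1, 1.3, 5.8]
opening: 0.343
```

Run:
```python
from h import *
look("w15",.56,-.364,.097)
```

```text
18.45 [ 0.5612 -0.3645  0.0754] [ 1.4e-03  6.0e-04  1.0e+00 -7.0e-04] q6 -0.575 op 0.343 F [-1.1  1.3  5.8]
4706 [ 0.5536 -0.3656  0.0975] [ 0.542 -0.394  0.091] [ 0.573 -0.337  0.103]
```

View pics/w15.png

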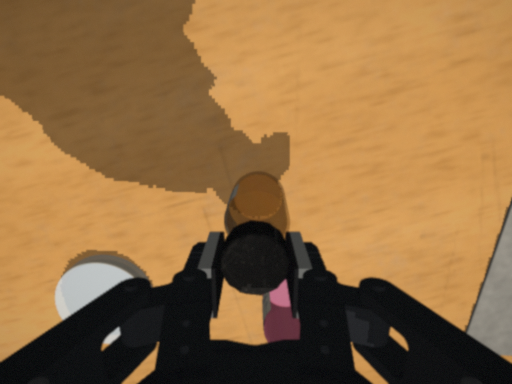

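>>> drive_tool(rows=[{"x": 0,"y": 0,"z": -20,"roll": 0,"hand": 0.2},{"x": 0,"y": 0,"z": -40,"roll": 0,"hand": 0.2},{"x": 0,"y": 0,"z": -45,"roll": 0,"hand": 0.2},{"x": 0,"y": 0,"z": -25,"roll": 0,"hand": 0.2},{"x": -5,"y": 20,"z": 0,"roll": 0,"hand": 0.2},{"x": -10,"y": 37,"z": 0,"roll": 0,"hand": 0.2},{"x": -12,"y": 45,"z": 0,"roll": 0,"hand": 0.2},{"x": -12,"y": 45,"z": 0,"roll": 0,"hand": 0.2},{"x": -12,"y": 45,"z": 0,"roll": 0,"hand": 0.2},{"x": -12,"y": 45,"z": 0,"roll": 0,"hand": 0.2},{"x": -12,"y": 45,"z": 0,"roll": 0,"hand": 0.2},{"x": -12,"y": 45,"z": 0,"roll": 0,"hand": 0.2},{"x": -12,"y": 45,"z": 0,"roll": 0,"hand": 0.2},{"x": -10,"y": 40,"z": 0,"roll": 0,"hand": 0.2},{"x": -4,"y": 25,"z": 0,"roll": 0,"hand": 0.2},{"x": 0,"y": 5,"z": 15,"roll": 0,"hand": 0.2},{"x": 0,"y": 0,"z": 40,"roll": 0,"hand": 0.2},{"x": 0,"y": 0,"z": 45,"roll": 0,"hand": 0.2},{"x": 0,"y": 0,"z": 0,"roll": 0,"hand": 0.2},{"x": 0,"y": 0,"z": 0,"roll": 0,"hand": 0.2}])

```text
time: 20.5
position: [0.6729, 0.078, 0.1033]
tcp_rot: [-0.001, 0.0, 1.0, -0.0]
force: [0.1, 0.4, 1.1]
opening: 0.35
```

Run:
```python
from h import *
look("w16",.674,.0775,.13)
snap("side","s16",(120,70,320,270),3)
```

```text
20.5 [0.6729 0.078  0.1033] [-9.e-04  4.e-04  1.e+00 -1.e-04] q6 0.116 op 0.35 F [0.1 0.4 1.1]
4301 [0.666  0.0773 0.1257] [0.654 0.048 0.124] [0.684 0.106 0.136]
```

View pics/w16.png

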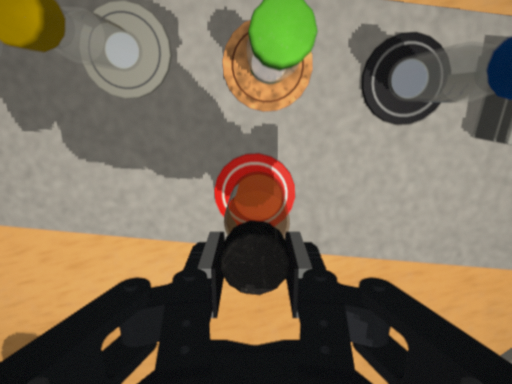

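View pics/s16.png

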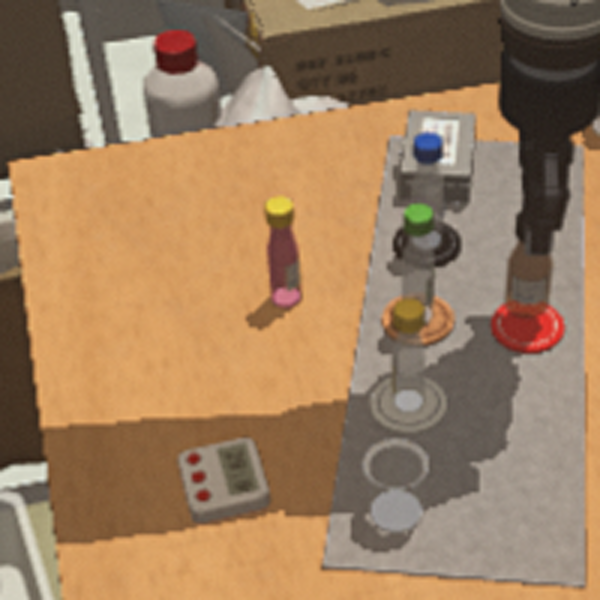

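Run:
```python
from h import *
c=pickle.load(open("w16.pkl","rb"))
hsv=cv2.cvtColor(c["pixels"],cv2.COLOR_RGB2HSV).astype(int)
print(plane(c,[[215,190],[295,190],[255,153]],.005).round(4),plane(c,[[257,198.5],[257,173],[231,198],[284,198]],.028).round(4))
```

```text
[[0.6711 0.046  0.005 ]
 [0.6713 0.1092 0.005 ]
 [0.6418 0.0776 0.005 ]] [[0.6708 0.079  0.028 ]
 [0.6519 0.079  0.028 ]
 [0.6704 0.0603 0.028 ]
 [0.6704 0.0984 0.028 ]]
```

>>> drive_tool(rows=[{"x": -2,"y": -1,"z": 12,"roll": 0,"hand": 0.2},{"x": 0,"y": 0,"z": 8,"roll": 0,"hand": 0.2},{"x": 0,"y": 0,"z": 3,"roll": 0,"hand": 0.2},{"x": 0,"y": 0,"z": 0,"roll": 0,"hand": 0.2},{"x": 0,"y": 0,"z": 0,"roll": 0,"hand": 0.2}])

```text
time: 21.1
position: [0.6769, 0.0772, 0.0826]
tcp_rot: [0.002, 0.0, 1.0, 0.001]
force: [-0.2, 2.2, 10.5]
opening: 0.343
```

>>> drive_tool(rows=[{"x": 0,"y": 0,"z": -1,"roll": 0,"hand": 0.3},{"x": 0,"y": 0,"z": 0,"roll": 0,"hand": 0.38},{"x": 0,"y": 0,"z": 0,"roll": 0,"hand": 0.44},{"x": 0,"y": 0,"z": 0,"roll": 0,"hand": 0.5},{"x": 0,"y": 0,"z": 0,"roll": 0,"hand": 0.6},{"x": 0,"y": 0,"z": 0,"roll": 0,"hand": 0.7},{"x": 0,"y": 0,"z": -20,"roll": 0,"hand": 0.7},{"x": 0,"y": 0,"z": -40,"roll": 0,"hand": 0.7},{"x": 0,"y": 0,"z": -45,"roll": 0,"hand": 0.7},{"x": 0,"y": 0,"z": 0,"roll": 0,"hand": 0.7}])

```text
time: 22.1
position: [0.6776, 0.0769, 0.1937]
tcp_rot: [0.005, 0.0, 1.0, 0.001]
force: [0.6, 0.3, 0.3]
opening: 0.7
```

Run:
```python
from h import *
look("w17",.674,.0775,.104)
```

```text
22.1 [0.6776 0.0769 0.1937] [4.8e-03 4.0e-04 1.0e+00 5.0e-04] q6 0.114 op 0.7 F [0.6 0.3 0.3]
1206 [0.6709 0.078  0.1052] [0.657 0.064 0.098] [0.687 0.093 0.108]
```

View pics/w17.png

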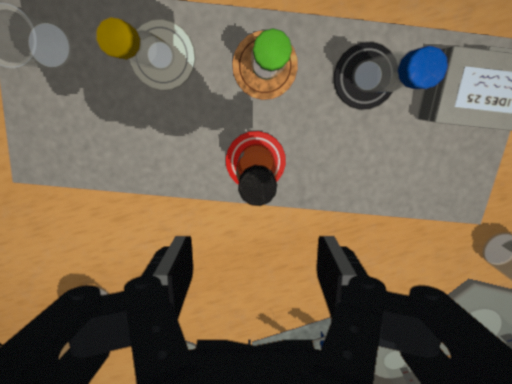

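>>> drive_tool(rows=[{"x": 20,"y": -14,"z": 0,"roll": 0,"hand": 0.95},{"x": 40,"y": -27,"z": 0,"roll": 0,"hand": 0.95},{"x": 40,"y": -27,"z": 0,"roll": 0,"hand": 0.95},{"x": 40,"y": -27,"z": 0,"roll": 0,"hand": 0.95},{"x": 40,"y": -27,"z": 0,"roll": 0,"hand": 0.95},{"x": 40,"y": -27,"z": 0,"roll": 0,"hand": 0.95},{"x": 28,"y": -19,"z": 0,"roll": 0,"hand": 0.95},{"x": 0,"y": 0,"z": 0,"roll": 0.149,"hand": 0.95},{"x": 0,"y": 0,"z": 0,"roll": 0.149,"hand": 0.95},{"x": 0,"y": 0,"z": 0,"roll": 0.149,"hand": 0.95},{"x": 0,"y": 0,"z": 0,"roll": 0.149,"hand": 0.95},{"x": 0,"y": 0,"z": 10,"roll": 0.149,"hand": 0.95},{"x": 0,"y": 0,"z": 20,"roll": 0.149,"hand": 0.95},{"x": 0,"y": 0,"z": 20,"roll": 0.149,"hand": 0.95},{"x": 0,"y": 0,"z": 20,"roll": 0.149,"hand": 0.95},{"x": 0,"y": 0,"z": 20,"roll": 0.1,"hand": 0.95},{"x": 0,"y": 0,"z": 0,"roll": 0,"hand": 0.95},{"x": 0,"y": 0,"z": 0,"roll": 0,"hand": 0.95}])

```text
time: 23.95
position: [0.4271, -0.091, 0.0961]
tcp_rot: [-0.001, 0.601, 0.799, -0.0]
force: [0.2, -0.1, 0.8]
opening: 0.948
```

Run:
```python
from h import *
from scipy.spatial.transform import Rotation as R
c,P=look("w18",.427,-.093,.016)
s=state();q=s["tcp_rot"];M=R.from_quat(q[[1,2,3,0]]).as_matrix();print(M.round(3),np.degrees(np.arctan2(M[1,1],M[0,1])))
q=(P[...,2]>.011)&(P[...,2]<.024)&(abs(P[...,0]-.427)<.06)&(abs(P[...,1]+.093)<.06)
k,l,st,ce=cv2.connectedComponentsWithStats(q.astype(np.uint8)); i=1+np.argmax(st[1:,4])
print(cv2.minAreaRect(P[l==i][:,:2].astype(np.float32)*1000),st[i])
c=snap("side","s18")
P=cloud(c)
q=(P[...,2]>.011)&(P[...,2]<.024)&(abs(P[...,0]-.427)<.05)&(abs(P[...,1]+.093)<.05)
k,l,st,ce=cv2.connectedComponentsWithStats(q.astype(np.uint8)); i=1+np.argmax(st[1:,4])
print(cv2.minAreaRect(P[l==i][:,:2].astype(np.float32)*1000),st[i])
```

```text
23.95 [ 0.4271 -0.091   0.0961] [-5.000e-04  6.011e-01  7.992e-01 -3.000e-04] q6 1.08 op 0.948 F [ 0.2 -0.1  0.8]
6096 [ 0.4249 -0.0916  0.0156] [ 0.392 -0.127  0.01 ] [ 0.459 -0.058  0.02 ]
[[-0.277  0.961  0.   ]
 [ 0.961  0.277 -0.   ]
 [-0.     0.    -1.   ]] 16.088714331216234
((424.005859375, -93.06651306152344), (62.21492004394531, 64.0299301147461), 16.369550704956055) [ 209  155   85   83 6734]
((426.166259765625, -92.92853546142578), (61.34074020385742, 67.23567199707031), 16.284887313842773) [180 216  30  25 571]
```

View pics/w18.png

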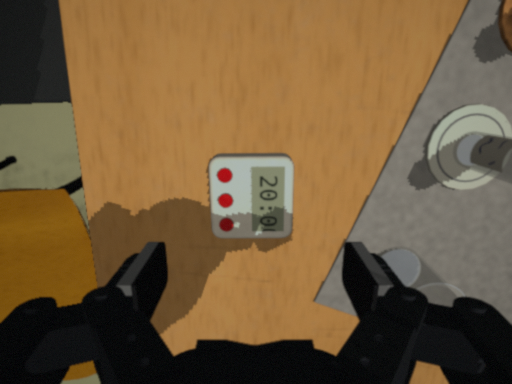

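>>> drive_tool(rows=[{"x": -2,"y": -2,"z": 30,"roll": 0,"hand": 0.95},{"x": 0,"y": 0,"z": 35,"roll": 0,"hand": 0.95},{"x": 0,"y": 0,"z": 20,"roll": 0,"hand": 0.95},{"x": 0,"y": 0,"z": 5,"roll": 0,"hand": 0.95},{"x": 0,"y": 0,"z": 0,"roll": 0,"hand": 0.95},{"x": 0,"y": 0,"z": 0,"roll": 0,"hand": 0.95}])

```text
time: 24.65
position: [0.4272, -0.0938, 0.0079]
tcp_rot: [0.001, 0.602, 0.798, 0.0]
force: [0.5, -0.3, 0.5]
opening: 0.949
```

Run:
```python
from h import *
c,P=look("w19",.427,-.093,.016)
snap("side","s19",(140,180,300,300),4)
# finger tips: project to tool axis
T=state()["position"]
d=P-T; ty=d@np.array([.961,.277,0]); tx=d@np.array([-.277,.961,0])
for sgn in (1,-1):
    m=(abs(tx)<.015)&(sgn*ty>.035)&(sgn*ty<.065)&(P[...,2]>.004)
    print(m.sum(),np.percentile(P[m][:,2],[0,2,5,20]).round(4) if m.any() else None, np.percentile(sgn*ty[m],[1,50,99]).round(4) if m.any() else None)
```

```text
24.65 [ 0.4272 -0.0938  0.0079] [1.000e-03 6.021e-01 7.984e-01 4.000e-04] q6 1.076 op 0.949 F [ 0.5 -0.3  0.5]
14298 [ 0.4245 -0.0905  0.0157] [ 0.392 -0.127  0.01 ] [ 0.459 -0.058  0.02 ]
10726 [0.0184 0.0251 0.0308 0.0513] [0.0362 0.0528 0.0646]
10000 [0.0183 0.0247 0.0299 0.0493] [0.038  0.0534 0.0647]
```

View pics/w19.png

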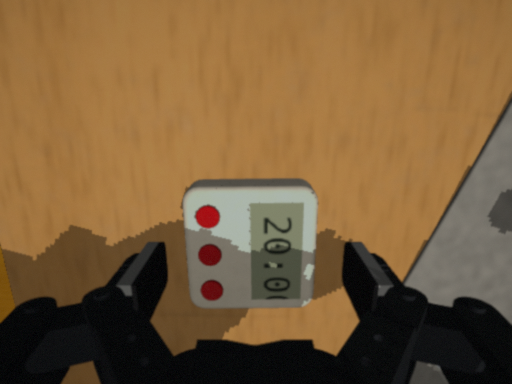

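View pics/s19.png

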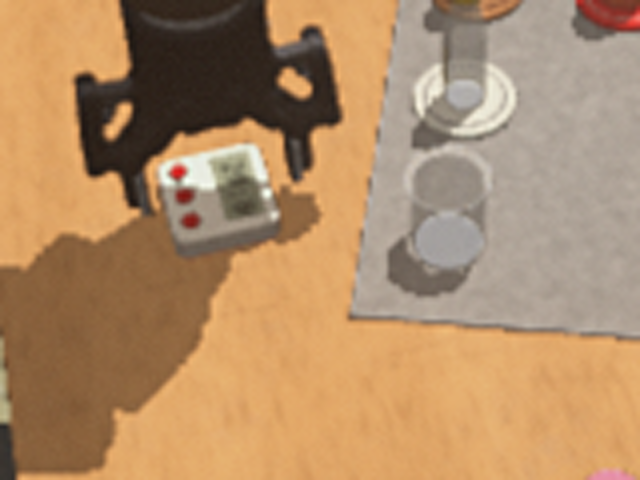

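>>> drive_tool(rows=[{"x": 0,"y": -1,"z": 6,"roll": 0,"hand": 0.95},{"x": 0,"y": 0,"z": 5,"roll": 0,"hand": 0.9},{"x": 0,"y": 0,"z": 0,"roll": 0,"hand": 0.85},{"x": 0,"y": 0,"z": 0,"roll": 0,"hand": 0.8},{"x": 0,"y": 0,"z": 0,"roll": 0,"hand": 0.75},{"x": 0,"y": 0,"z": 0,"roll": 0,"hand": 0.7},{"x": 0,"y": 0,"z": 0,"roll": 0,"hand": 0.6},{"x": 0,"y": 0,"z": 0,"roll": 0,"hand": 0.6},{"x": 0,"y": 0,"z": 0,"roll": 0,"hand": 0.6}], squeeze=35)

```text
time: 25.65
position: [0.4255, -0.0939, -0.0044]
tcp_rot: [0.0, 0.602, 0.798, 0.0]
force: [-0.5, -0.6, 4.9]
opening: 0.715
```

Run:
```python
from h import *
c,P=look("w20",.427,-.093,.016)
snap("side","s20",(140,180,300,300),4)
q=(P[...,2]>.012)&(P[...,2]<.018)&(abs(P[...,0]-.427)<.05)&(abs(P[...,1]+.093)<.06)
hs=cv2.cvtColor(c["pixels"],cv2.COLOR_RGB2HSV)
q&=hs[...,2]>90
k,l,st,ce=cv2.connectedComponentsWithStats(q.astype(np.uint8)); i=1+np.argmax(st[1:,4])
print(cv2.minAreaRect(P[l==i][:,:2].astype(np.float32)*1000),st[i])
```

```text
25.65 [ 0.4255 -0.0939 -0.0044] [3.000e-04 6.023e-01 7.983e-01 1.000e-04] q6 1.076 op 0.715 F [-0.5 -0.6  4.9]
17207 [ 0.4248 -0.0902  0.0157] [ 0.392 -0.127  0.01 ] [ 0.46  -0.058  0.022]
((424.2568359375, -93.32935333251953), (62.0939826965332, 64.00244903564453), 16.326414108276367) [  181   194   147   132 13650]
```

View pics/w20.png

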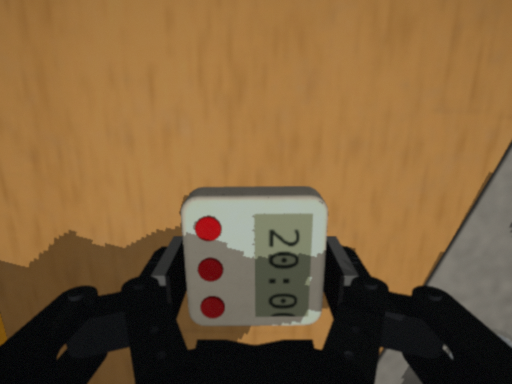

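View pics/s20.png

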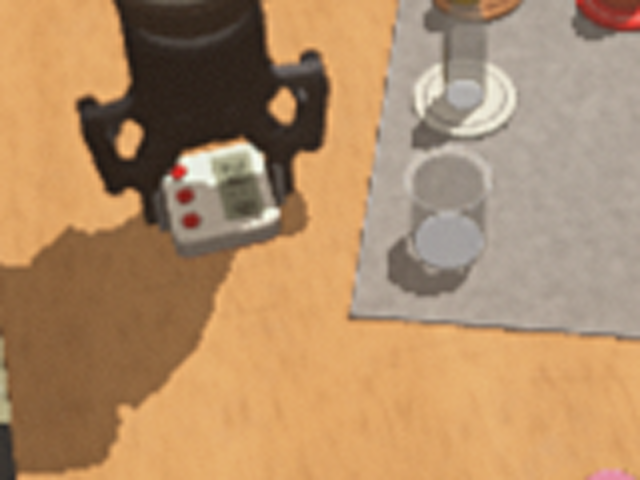

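>>> drive_tool(rows=[{"x": 0,"y": 0,"z": -15,"roll": 0,"hand": 0.6},{"x": 0,"y": 0,"z": -40,"roll": 0,"hand": 0.6},{"x": 0,"y": 0,"z": -45,"roll": 0,"hand": 0.6},{"x": 0,"y": 0,"z": -45,"roll": 0.1,"hand": 0.6},{"x": 0,"y": 0,"z": -30,"roll": 0.14,"hand": 0.6},{"x": 0,"y": 0,"z": 0,"roll": 0.137,"hand": 0.6},{"x": 20,"y": 7,"z": 0,"roll": 0,"hand": 0.6},{"x": 40,"y": 13,"z": 0,"roll": 0,"hand": 0.6},{"x": 40,"y": 13,"z": 0,"roll": 0,"hand": 0.6},{"x": 40,"y": 13,"z": 0,"roll": 0,"hand": 0.6},{"x": 40,"y": 13,"z": 0,"roll": 0,"hand": 0.6},{"x": 40,"y": 14,"z": 0,"roll": 0,"hand": 0.6},{"x": 40,"y": 14,"z": 0,"roll": 0,"hand": 0.6},{"x": 40,"y": 14,"z": 0,"roll": 0,"hand": 0.6},{"x": 40,"y": 14,"z": 0,"roll": 0,"hand": 0.6},{"x": 40,"y": 13,"z": 0,"roll": 0,"hand": 0.6},{"x": 24,"y": 7,"z": 0,"roll": 0,"hand": 0.6},{"x": 0,"y": 0,"z": 0,"roll": 0,"hand": 0.6},{"x": 0,"y": 0,"z": 0,"roll": 0,"hand": 0.6}])

```text
time: 27.65
position: [0.5992, 0.2949, 0.1692]
tcp_rot: [-0.0, 0.741, 0.672, -0.001]
force: [-0.6, 1.1, -0.8]
opening: 0.717
```

Run:
```python
from h import *
c,P=look("w21",.599,.295,.187)
s=state();q=s["tcp_rot"]
from scipy.spatial.transform import Rotation as R
M=R.from_quat(q[[1,2,3,0]]).as_matrix();print(M[:,1].round(3),np.degrees(np.arctan2(M[1,1],M[0,1])))
snap("side","s21",(120,40,320,240),3)
```

```text
27.65 [0.5992 0.2949 0.1692] [-2.000e-04  7.410e-01  6.716e-01 -9.000e-04] q6 2.126 op 0.717 F [-0.6  1.1 -0.8]
17238 [0.5993 0.2992 0.1891] [0.567 0.262 0.181] [0.633 0.329 0.193]
[ 0.995 -0.099 -0.001] -5.673744346620809
```

View pics/w21.png

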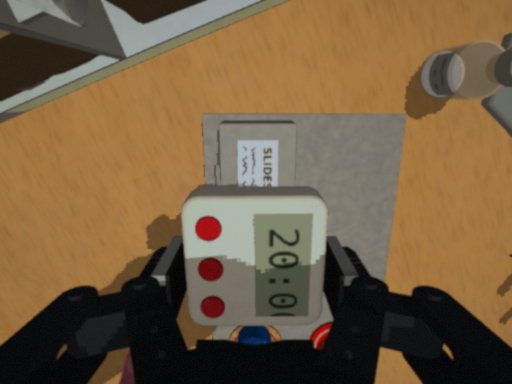

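View pics/s21.png

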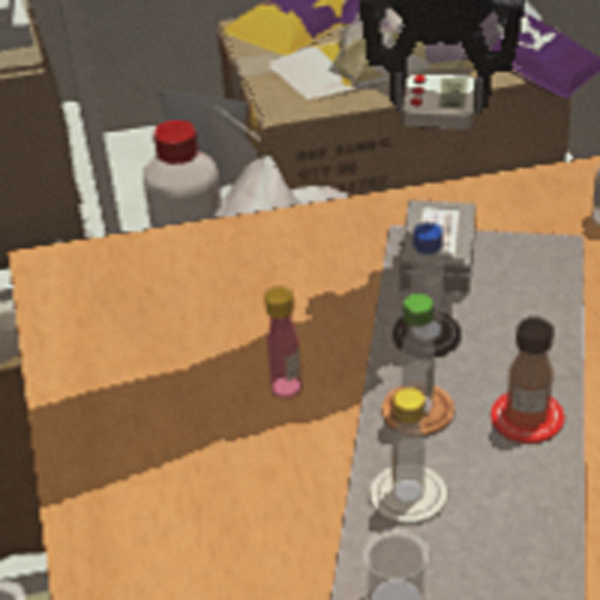

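Run:
```python
from h import *
c=pickle.load(open("w21.pkl","rb")); P=cloud(c)
pts=plane(c,[[220,122],[296,121.5]],.037);print(pts.round(4), np.linalg.norm(pts[0]-pts[1]))
v=np.array([.099,.995,0]); print("center from far edge",(pts.mean(0)-v*.049).round(4))
q=abs(P[...,2]-.037)<.006; q[200:]=0
k,l,st,ce=cv2.connectedComponentsWithStats(q.astype(np.uint8)); i=1+np.argmax(st[1:,4]);xy=P[l==i][:,:2].astype(np.float32)*1000
print(cv2.minAreaRect(xy),st[i]); t=xy@np.array([.995,-.099]); u=xy@np.array([.099,.995]); 
a=np.percentile(t,[1,99]).mean(); b=u.max()-49; print("centre",a*np.array([.995,-.099])+b*np.array([.099,.995]),np.ptp(np.percentile(t,[1,99])))
q=(abs(P[...,2]-.189)<.004)
xy=P[q][:,:2].astype(np.float32)*1000
m=cv2.cvtColor(c["pixels"],cv2.COLOR_RGB2HSV)[...,2][q]>100
t=xy[m]@np.array([.995,-.099]);u=xy[m]@np.array([.099,.995]); print("timer",np.percentile(t,[1,50,99]),u.min(),u.max())
```

```text
[[0.5742 0.3475 0.037 ]
 [0.6382 0.3415 0.037 ]] 0.0643646527365757
center from far edge [0.6013 0.2957 0.037 ]
((600.6279907226562, 315.56982421875), (57.86423110961914, 70.72048950195312), 84.39043426513672) [ 216  122   81   65 4899]
centre [600.59335355 295.38158307] 64.8963293701172
timer [536.75818814 562.31516269 596.06274637] 321.349199798584 385.52645016479494
```

>>> drive_tool(rows=[{"x": 0,"y": 1,"z": 25,"roll": 0,"hand": 0.6},{"x": 0,"y": 0,"z": 40,"roll": 0,"hand": 0.6},{"x": 0,"y": 0,"z": 35,"roll": 0,"hand": 0.6},{"x": 0,"y": 0,"z": 20,"roll": 0,"hand": 0.6},{"x": 0,"y": 0,"z": 8,"roll": 0,"hand": 0.6},{"x": 0,"y": 0,"z": 4,"roll": 0,"hand": 0.6},{"x": 0,"y": 0,"z": 0,"roll": 0,"hand": 0.6},{"x": 0,"y": 0,"z": 0,"roll": 0,"hand": 0.6}])

```text
time: 28.55
position: [0.6012, 0.2948, 0.04]
tcp_rot: [0.0, 0.741, 0.671, 0.001]
force: [-0.7, -0.2, -0.9]
opening: 0.718
```

Run:
```python
from h import *
c,P=look("w22",.599,.295,.0575)
snap("side","s22",(190,60,310,180),5)
```

```text
28.55 [0.6012 0.2948 0.04  ] [3.000e-04 7.413e-01 6.712e-01 1.100e-03] q6 2.126 op 0.718 F [-0.7 -0.2 -0.9]
17128 [0.6002 0.2991 0.06  ] [0.567 0.263 0.052] [0.633 0.329 0.063]
```

View pics/w22.png

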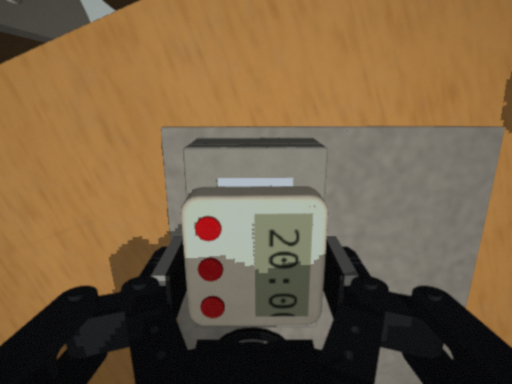

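View pics/s22.png

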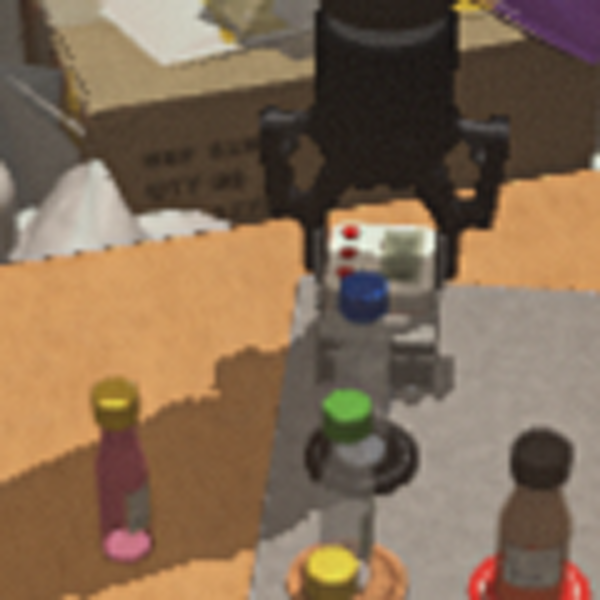

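>>> drive_tool(rows=[{"x": 0,"y": 0,"z": 4,"roll": 0,"hand": 0.6},{"x": 0,"y": 0,"z": 3,"roll": 0,"hand": 0.6},{"x": 0,"y": 0,"z": 0,"roll": 0,"hand": 0.6},{"x": 0,"y": 0,"z": 0,"roll": 0,"hand": 0.6}])

```text
time: 29.05
position: [0.6012, 0.2951, 0.0349]
tcp_rot: [0.0, 0.741, 0.671, 0.002]
force: [-7.1, -3.5, 20.3]
opening: 0.716
```

>>> drive_tool(rows=[{"x": 0,"y": 0,"z": -2,"roll": 0,"hand": 0.7},{"x": 0,"y": 0,"z": 0,"roll": 0,"hand": 0.76},{"x": 0,"y": 0,"z": 0,"roll": 0,"hand": 0.82},{"x": 0,"y": 0,"z": 0,"roll": 0,"hand": 0.9},{"x": 0,"y": 0,"z": 0,"roll": 0,"hand": 0.95},{"x": 0,"y": 0,"z": -10,"roll": 0,"hand": 0.95},{"x": 0,"y": 0,"z": -30,"roll": 0,"hand": 0.95},{"x": 0,"y": 0,"z": -40,"roll": 0,"hand": 0.95},{"x": 0,"y": 0,"z": -45,"roll": 0,"hand": 0.95},{"x": 0,"y": 0,"z": -45,"roll": 0,"hand": 0.95},{"x": 0,"y": 0,"z": -20,"roll": 0,"hand": 0.95},{"x": -40,"y": -40,"z": 0,"roll": 0,"hand": 0.95},{"x": -40,"y": -40,"z": 0,"roll": 0,"hand": 0.95},{"x": -40,"y": -40,"z": 0,"roll": 0,"hand": 0.95},{"x": 0,"y": 0,"z": 0,"roll": 0,"hand": 0.95},{"x": 0,"y": 0,"z": 0,"roll": 0,"hand": 0.95}])

```text
time: 30.65
position: [0.4841, 0.1992, 0.2248]
tcp_rot: [0.0, 0.741, 0.671, 0.001]
force: [1.1, 0.1, 0.4]
opening: 0.947
```

Run:
```python
from h import *
look("w23",.5,.2,.06)
snap("side","s23",(180,40,340,240),3); snap("scene","c23",(200,90,340,240),4)
for n in ["s23","c23","w23"]:
    c=pickle.load(open(n+".pkl","rb"));P=cloud(c)
    q=(P[...,2]>.048)&(P[...,2]<.062)&(abs(P[...,0]-.6)<.05)&(abs(P[...,1]-.295)<.05)
    if q.sum()>20: print(n,"timer",cv2.minAreaRect(P[q][:,:2].astype(np.float32)*1000))
    q=(P[...,2]>.03)&(P[...,2]<.062)&(abs(P[...,0]-.6)<.06)&(abs(P[...,1]-.295)<.075)
    if q.sum()>20: print(n,"box+timer",cv2.minAreaRect(P[q][:,:2].astype(np.float32)*1000))
    for k,(x,y,h) in dict(blue=(.588,.1852,.121),green=(.5783,.0857,.124),yellow=(.5687,-.014,.114),brown=(.674,.0775,.104)).items():
        m=(np.hypot(P[...,0]-x,P[...,1]-y)<.03)&(abs(P[...,2]-h)<.006)
        if m.sum()>10: print(n,k,m.sum(),((P[m].max(0)+P[m].min(0))/2).round(4))
```

```text
30.65 [0.4841 0.1992 0.2248] [4.000e-04 7.415e-01 6.710e-01 1.200e-03] q6 2.061 op 0.947 F [1.1 0.1 0.4]
s23 timer ((601.620361328125, 294.4178466796875), (68.44990539550781, 61.717830657958984), 84.0845947265625)
s23 box+timer ((600.0376586914062, 293.5487060546875), (99.9836196899414, 70.47061920166016), 84.54242706298828)
s23 blue 66 [0.5889 0.1854 0.1202]
s23 green 68 [0.5796 0.0873 0.1235]
s23 yellow 83 [ 0.5701 -0.0141  0.1134]
s23 brown 101 [0.6739 0.0772 0.1035]
c23 timer ((604.1493530273438, 295.3682861328125), (69.10502624511719, 61.352108001708984), 84.81222534179688)
c23 box+timer ((604.8770751953125, 292.306396484375), (97.25719451904297, 64.71446228027344), 84.66455078125)
c23 blue 42 [0.5916 0.1846 0.121 ]
c23 green 37 [0.5811 0.0846 0.1242]
c23 yellow 46 [ 0.5722 -0.0153  0.1138]
c23 brown 61 [0.6747 0.0751 0.104 ]
w23 timer ((600.2182006835938, 295.1779479980469), (64.04469299316406, 63.38359069824219), 84.53551483154297)
w23 box+timer ((598.3980102539062, 295.02691650390625), (97.95317077636719, 71.06682586669922), 84.4371566772461)
w23 blue 826 [0.5868 0.1867 0.1197]
w23 brown 778 [0.6721 0.0794 0.1025]
```

View pics/w23.png

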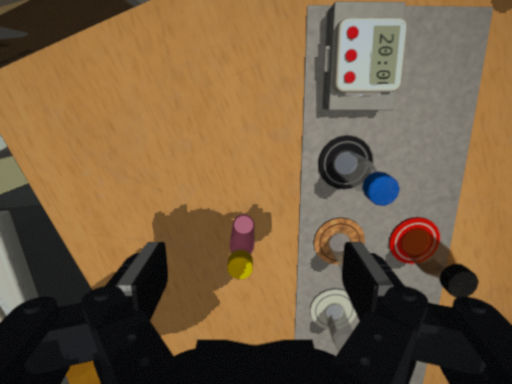

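View pics/s23.png

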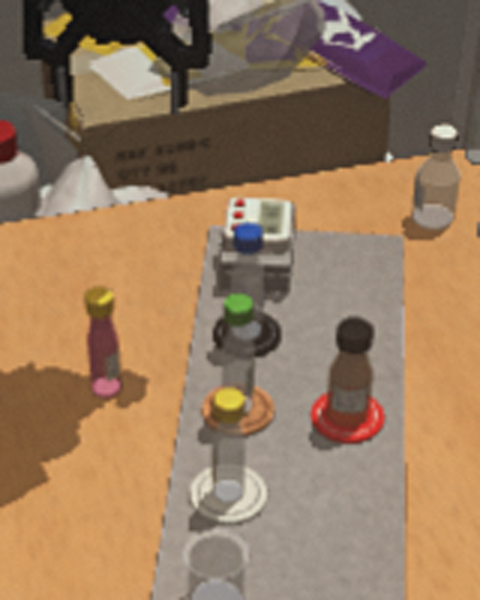

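View pics/c23.png

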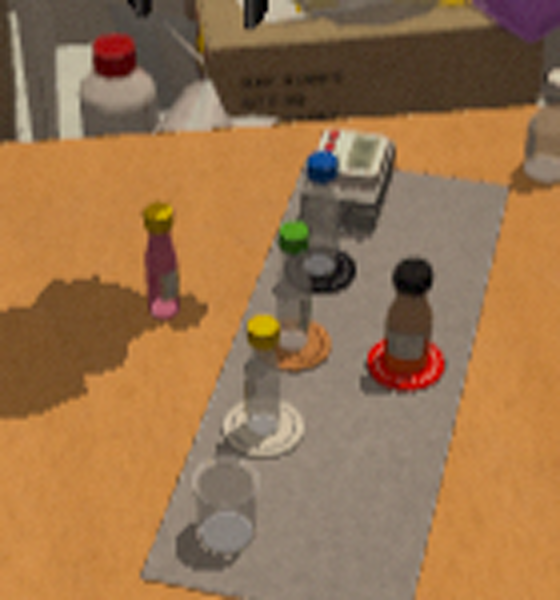

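```bash
python3 -c "
from bench import finish_job
print(finish_job())"
```

```text
the job is handed in; nothing more can be done
None
```

The sample run is laid out as asked and handed in at about 31 s of the 131 s allowed. Counting from the slide box:

- **Row:** blue-capped bottle on the black coaster, green-capped on the cork, yellow-capped on the white.
- **Behind green:** the brown vial is on the red coaster.
- **Lid:** the timer lies flat, keys up, square with the slide box's lid.

**Last checks:** in the final pictures from all three cameras everything stands upright. Bottle and vial centres are within about 2 mm of their coaster centres. The timer is about 2 mm off the lid centre in x. The gripper was open and clear, with no contact force.

**Disagreements:** the scene camera reads about 2–3 mm further in x than the other two. That is roughly the stated calibration error, and it is the same for objects and targets. The final wrist picture did not measure the green and yellow bottles, so those two rest on the side and scene views plus the wrist pictures taken just after each was placed.

**Left alone:** I never approached the beaker, and it looks unmoved in the pictures. I did not measure its position again. The pink look-alikes were not touched.

**Forces:** the readings at the end of each move peaked at about 20 N downward, when setting down the green bottle and the timer. I did not log the force within a move.

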